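# Feel the edge of a twin-dial cover glass with a stylus

### The arm

A 6-joint arm with a two-finger parallel gripper is mounted at the origin on the work surface. World frame = base frame: x ahead of the robot, y to its left, z up, the work surface at z = 0. Lengths are in m, angles in degrees, forces in N, time in s.
With the tool pointing down it reaches from about 0.35 to 0.95 m from the base axis. Payload 17.4 kg.
Tool frame: the origin (TCP) lies between the finger pads; the fingertips stand 14 mm ahead of it and the grasp point (between the pads) lies 5 mm behind it; z points along the fingers, y is the line along which they close (so a half turn about z gives the same grasp; the last joint's range is limited). The gripper opens to 93 mm and grips with 3 to 60 N. Pads are 15 mm wide; open, the fingers measure 128 mm over their backs; the gripper's body (75 mm by 188 mm) begins 65 mm behind the grasp point.
Start: joints at [67.678, 6.646, 82.598, -0, 90.757, -2.166], TCP at [0.233, 0.634, 0.233] pointing down, gripper open.
Joint ranges: [-162.19, 162.19], [-47.58, 125.68], [4.15, 143.07], [-65.23, 245.23], [0.69, 171.88], [-170.13, 170.13]. Speed limits (degrees/s): [108.29, 108.29, 127.2, 180, 180, 180].

### API

Orientations are given as a 3x3 rotation matrix whose columns are the frame's x, y, z axes.
In Python, from rig import get_obs, get_image, job_done, boxes_of, cut_out, spot_point gives the robot as it stands.
- The arm moves only by the tool send_rows, never from a script. Its argument "commands" is a list of rows, each an object with "travel": the shift along the tool's x, y, z each as a share of 0.03 m, from -1 to 1, a list of three; "roll": the turn about the tool's z as a share of pi rad, from -1 to 1. In form: [{"travel": [x, y, z], "roll": roll}, ...]. A call has exactly 8 rows; each row shifts and turns the commanded pose from where the row before left it, along the tool's axes as they then stand; what a row does not reach is not made up. A row lasts 1/8 s, in which the tool goes at most 62.5 mm and 10.7 degrees, less where a joint would pass 70% of its speed; a pose out of reach is approached as far as the arm can. A call with a number of a shift or a turn outside -1 to 1 is refused whole. A call with a gripper value outside its range is refused whole. "jaw" is the gripper's target within -1 to 1 (fully open at 1, half-way at 0, shut at -1), set as the call begins (left out, the last holds). The fingers move at their own pace and stop on an object; "newtons" is the grip in N (left out, the last holds). Time passes only in rows, so rows that do not move let the fingers close, or fill a call up. It gives the time, the measured TCP pose, the force, the opening and the grip force at its end, in the units of the state.
- get_obs(): the state, without advancing time (a new reading comes with each control period).
- get_image(name): name is "side" or "top" or "wrist"; returns a dict with "img" (400x640x3 uint8, red, green, blue), "z_map" (400x640 float32, m along the optical axis (not along the pixel's ray), 0 where there is no reading), "fx", "fy", "cx", "cy" (pixels), "distortion" ([k1, k2, p1, p2, k3] as OpenCV has them; the pictures are not rectified), "position" and "rotation" of the camera in the world. Camera axes: x right, y down, z forward; pixel columns grow to the right and rows downward; lengths in m; the calibration is good to about 2 mm. A picture is of the moment at which its call begins.
- job_done(): hands the job in; it is judged then, once.
Trained networks look in a picture, given as the dict that the camera call returned (one of the last four; its "shot" number tells which), for a name from the list of things; names that differ only in an ending like _2 or _b are one class to them, and where a whole thing is asked for, a point or a joint stands for the part that bears it (a point fixed in the world has none). Each returns a list of dicts, best first, with "confidence" (0 to 1); they miss things now and then, are a little off and sometimes report something else, mostly with a low value. They report only what shows in the picture. A call takes as long as a camera call.
- boxes_of(picture, query): "uv" ([column, row] in pixels, amid what is visible of it).
- cut_out(picture, query): "region" (400x640 bool, what is visible of it) and "uv" ([column, row] in pixels, amid what is visible of it).
- spot_point(picture, query): "uv" ([column, row] in pixels: a listed point, or the origin of a listed thing).
The state is a dict: "t": time; "joint_positions": joint angles; "qd": joint speeds; "joint_torque": joint torques, N m; "tool_pos": TCP position; "eef_rot": TCP orientation; "force": force on the tool from outside, world axes, zero at the start; "wrist_torque": the same for the moment, N m; "gripper_width": opening from 0.0 (shut) to 1.0 (fully open); "finger_force": force on a finger pad.
Only numpy, scipy, OpenCV 4.12 (cv2) and the standard library are available. Lean on these libraries where they do the work, as an engineer would, in place of code of your own. Each camera call takes 0.05 s, during which the arm holds its last target. There are 200 camera calls.

### The job

Take the edge stylus out of its stand and check the curved edge of the black cover glass for chips: set the side of the stylus tip against the glass's straight left side just below the left dome (left as seen from the robot), then draw it in one pass over the left dome, through the dip and over the right dome to the straight right side, staying lightly in touch with the edge all the way without lifting off or coming away from it. The ground edge is not quite true to the drawing, so go by feel; touch the glass with the stylus only and never press harder than 8 N; then put the stylus back upright and fully down in its stand, and leave the other things where they are.

Things in the scene. Friction and masses are not known exactly. Their poses are not given: they have to be found in the camera images.
- stylus: Loose hand stylus, 118 mm long, 90 g, upright in the stand. Origin: centre of its lower end; z points up along it. From there: white round tip 10 mm diameter, 0 to 26 mm; stem 7 mm diameter, 26 to 50 mm; collar 24 mm diameter, 50 to 54 mm; square aluminium handle 16 x 16 mm, 54 to 118 mm, flats facing the x and y axes: grip it across two flats.
- stylus_tip (a point): Centre of the white plastic tip, on the stylus axis 13 mm above its lower end; the edge is felt with the tip's side (radius 5 mm). Held in a gripper by its handle, the stylus gives roughly 1 mm at the tip for each 4 N of side load.
- stand: Fixed dark steel block 64 x 64 mm, 55 mm high, origin at the centre of its underside. At its centre a vertical hole 15 mm in diameter, 53 mm deep, chamfered. Put away, the stylus hangs in it with the collar resting on the block's top, its lower end 5 mm above the bench.
- nest: Fixed rigid vacuum nest that holds the glass: a green-topped board 150 mm (x, from -85 to +65) by 220 mm (y), 20 mm high, with an aluminium pedestal and rubber pad (60 x 100 mm, centred at x = -22 mm) up to 60 mm. Origin at the board's underside, straight below the glass's origin.
- glass: Black twin-dial cover glass, 6 mm thick, fixed level, underside 60 mm above the bench, rim free. Origin: underside, midway between the dial centres. x points to the domed edge (away from the robot, turned up to 0.45 rad), y left. By the drawing: straight sides at y = +85 and -85, x = -52 to 0, back edge x = -60 mm; the ground edge lies up to 2 mm in or out of it, changing smoothly. Hard edge.
- dial_left (a point): Centre of the left dial window (glass frame x 0, y +45 mm) at the underside. The left dome is a convex arc about it, 40 mm radius by the drawing (ground to within 2 mm), from the left side round over its crest to the dip.
- dial_right (a point): Centre of the right dial window (glass frame x 0, y -45 mm) at the underside. The right dome is a convex arc about it, 40 mm radius by the drawing (ground to within 2 mm), from the dip over its crest to the right side.
- dip_centre (a point): Rough centre of the concave dip's arc (by the drawing 25 mm radius about x 46.9, y 0 mm in the glass frame; ground to within 3 mm), in the open beyond the edge, at the height of the underside. The dip's bottom is at about x = 22 mm; it meets the domes smoothly near x = 29, y = +17 and -17 mm.
- edge_start (a point): Drawing point of the edge, at mid thickness, where the straight left side meets the left dome (glass frame x 0, y +85 mm; true edge within 2 mm): start here.
- edge_finish (a point): Drawing point of the edge, at mid thickness, where the right dome meets the straight right side (glass frame x 0, y -85 mm; true edge within 2 mm): finish here.
- lifter: Bystander: double suction lifter, two blue cups 72 mm wide under a white bar 150 mm long (its x axis), 64 mm high; origin under its centre.
- dispenser: Bystander: clear plastic bottle 60 mm in diameter, 120 mm high; origin under its centre.
- tray: Bystander: open black tray 150 x 100 mm, 45 mm high, with orange parts in it; origin under its centre.

How it is judged:
By the outcome, as a careful person would: the job done as asked, in the order asked, and still so for the second after the job is handed in, with the robot touching nothing.
It also fails if it takes over 72 s, if anything falls off the work surface, if the arm or the gripper's body presses on something with over 40 N, if the wrist force passes 120 N, or if a joint passes its speed limit or range.

## Working session

There is one attempt and no reset: what is moved stays moved. The work goes in short steps, Python scripts to look and compute and a tool call to move; the robot and the scene stay as the last step left them, time stands still between calls to the robot, and variables do not carry over. Pictures are saved under pics/ and viewed, at most 10 in all, crops included, and the job is handed in when it is done.

Besides the shell and the picture viewer there is one more tool, called after "Call:" by a JSON object that holds its "api" and its "payload", one argument or row to a line. send_rows: Moves the arm, as the interface text tells. Shift numbers are shares of 0.03 m and turn numbers shares of pi rad, none past 1 either way. Its arguments: {"type":"object","properties":{"commands":{"type":"array"},"jaw":{"type":"number"},"newtons":{"type":"number"}},"required":["commands"]}

```bash
ls; mkdir -p pics
cat > h.py <<'E'
import numpy as np, cv2
from rig import *
def pix2w(p,uv,z=None,d=None):
    K=np.array([[p['fx'],0,p['cx']],[0,p['fy'],p['cy']],[0,0,1.]])
    n=cv2.undistortPoints(np.array([[uv]],float),K,np.array(p['distortion'],float))[0,0]
    R=np.array(p['rotation']);o=np.array(p['position']);r=R@np.array([n[0],n[1],1.])
    if d is not None: return o+r*d
    return o+r*(z-o[2])/r[2]
E
python3 - <<'E'
from h import *
for n in ['side','top']:
    p=get_image(n); cv2.imwrite(f'pics/{n}0.png',p['img'][:,:,::-1])
    print(n,np.round(p['position'],3),np.round(p['rotation'],3).tolist(),p['fx'])
    for q,z in [('stylus',.122),('stand',.055),('lifter',.064),('dispenser',.12),('tray',.045),('glass',.066),('nest',.02)]:
        for b in boxes_of(p,q)[:2]:
            print(q,np.round(b['uv'],1),round(b['confidence'],2),np.round(pix2w(p,b['uv'],z=z),4))
    for q,z in [('stylus',.005),('stand',0),('glass',.06),('dial_left',.06),('dial_right',.06),('dip_centre',.06),('edge_start',.063),('edge_finish',.063),('lifter',0),('tray',0)]:
        for b in spot_point(p,q)[:2]:
            print('pt',q,np.round(b['uv'],1),round(b['confidence'],2),np.round(pix2w(p,b['uv'],z=z),4))
o=get_obs();print(o)
E
```

```text
pics
side [ 0.384 -0.714  0.495] [[0.967, -0.117, 0.225], [-0.253, -0.472, 0.844], [0.007, -0.874, -0.486]] 388.7672372617885
stylus [291.1 283.3] 0.81 [ 0.4587 -0.297   0.122 ]
stand [293.1 320.7] 0.69 [ 0.4584 -0.3046  0.055 ]
lifter [314.3 162.4] 0.93 [0.6291 0.2332 0.064 ]
dispenser [258.1 166.4] 0.69 [0.4644 0.1194 0.12  ]
tray [325.9 210.4] 0.69 [0.5988 0.0093 0.045 ]
tray [426.3 313.1] 0.55 [ 0.6659 -0.3329  0.045 ]
glass [329.1 207.7] 0.94 [ 0.5987 -0.0151  0.066 ]
nest [326.5 228. ] 0.72 [ 0.5912 -0.024   0.02  ]
nest [328.7 208.1] 0.61 [0.6202 0.0582 0.02  ]
pt stand [291.6 327.5] 0.84 [ 0.4622 -0.2674  0.    ]
pt glass [334.4 210. ] 0.73 [ 0.6102 -0.0177  0.06  ]
pt glass [339.3 220.5] 0.63 [ 0.6076 -0.0613  0.06  ]
pt dial_left [322.2 197. ] 0.94 [0.5999 0.0456 0.06  ]
pt dial_right [340.4 220.7] 0.79 [ 0.6096 -0.0626  0.06  ]
pt dial_right [334.3 207.3] 0.22 [ 0.6134 -0.0064  0.06  ]
pt dip_centre [352.9 207.9] 0.86 [ 0.6525 -0.0189  0.06  ]
pt edge_start [317.1 188.2] 0.87 [0.5982 0.0855 0.063 ]
pt edge_finish [349.2 227.2] 0.83 [ 0.6178 -0.0948  0.063 ]
pt edge_finish 
[... 1450 characters left out ...]
   9.07581393e+01, -2.16462729e+00]), 'qd': array([ 0.02736724,  0.11215093,  0.03300923,  0.0509426 , -0.09215462,
        0.0865506 ]), 'joint_torque': array([-2.70846729e-03, -7.21026349e+01, -6.22732544e+01,  7.78684113e-02,
        1.87384692e-02, -1.39756852e-05]), 'tool_pos': array([0.23258075, 0.6336693 , 0.23264143]), 'eef_rot': array([[-9.38754115e-01,  3.44587737e-01, -6.22687269e-05],
       [ 3.44587739e-01,  9.38754116e-01, -1.95164118e-05],
       [ 5.17299075e-05, -3.97781517e-05, -9.99999998e-01]]), 'force': array([ 0.08357201, -0.46496871,  0.57488637]), 'wrist_torque': array([-0.00369255,  0.00752584, -0.04921747]), 'finger_force': 0.0, 'gripper_width': 0.9986646908631882}
```

Run:
```python
from h import *
p=get_image('top'); im=p['img']
z=p['z_map']
K=np.array([[p['fx'],0,p['cx']],[0,p['fy'],p['cy']],[0,0,1.]])
vs,us=np.mgrid[0:400,0:640]
n=cv2.undistortPoints(np.stack([us,vs],-1).reshape(-1,1,2).astype(float),K,np.array(p['distortion'],float))[:,0]
R=np.array(p['rotation'])
W=(np.c_[n,np.ones(len(n))]*z.reshape(-1,1))@R.T+p['position']
W=W.reshape(400,640,3)
def rep(name,m):
    P=W[m&(z>0)]; 
    if len(P)==0: print(name,'none');return
    r=cv2.minAreaRect(P[:,:2].astype(np.float32)); print(name,len(P),'c',np.round(r[0],4),'s',np.round(r[1],4),'a',round(r[2],2),'medz',np.median(P[:,2]).round(4))
x,y,h=W[...,0],W[...,1],W[...,2]
g=(abs(x-.6)<.12)&(abs(y)<.12)&(h>.05)&(h<.08); rep('glass',g)
st=(abs(x-.46)<.06)&(abs(y+.26)<.06); rep('stand',st&(h>.04)&(h<.07)); rep('stylus',st&(h>.1))
# outline fit: mask from region and from depth
c=cut_out(p,'glass')[0]['region']
from scipy.optimize import least_squares
import math
def sdf(P): # glass outline polygon
    return [cv2.pointPolygonTest(poly,(float(a*1000),float(b*1000)),True) for a,b in P]
t=np.linspace
L=[(-52,85),(0,85)]+[(40*math.sin(a),45+40*math.cos(a)) for a in t(0,math.acos(-28/40.),40)]
ad=math.atan2(17,46.9-29)
L+=[(46.9-25*math.cos(a),25*math.sin(a)) for a in t(ad,-ad,30)]
L+=[(40*math.sin(a),-45-40*math.cos(a)) for a in t(math.acos(-28/40.),0,40)]+[(0,-85),(-52,-85),(-60,-77),(-60,77)]
poly=np.array(L,np.float32).reshape(-1,1,2)
for name,m in [('seg',c),('depth',g)]:
    cs,_=cv2.findContours(m.astype(np.uint8),cv2.RETR_EXTERNAL,cv2.CHAIN_APPROX_NONE)
    q=max(cs,key=cv2.contourArea)[:,0].astype(float)
    B=np.array([pix2w(p,u,z=.066)[:2] for u in q])
    def f(v):
        a=v[2];D=(B-v[:2])@np.array([[math.cos(a),-math.sin(a)],[math.sin(a),math.cos(a)]])
        return np.array(sdf(D))+v[3]
    s=least_squares(f,[.606,-.005,.17,0],loss='soft_l1',x_scale=[.01,.01,.1,1],diff_step=1e-3)
    print(name,len(q),np.round(s.x,4),'rms',np.sqrt(np.mean(s.fun**2)).round(2))
big=cv2.resize(im[120:300,170:500],None,fx=2.4,fy=2.4,interpolation=cv2.INTER_CUBIC)
cv2.imwrite('pics/a.png',big[:,:,::-1])
```

```text
glass 2671 c [ 0.5991 -0.0072] s [0.1014 0.1702] a 10.59 medz 0.067
stand 669 c [ 0.4635 -0.2635] s [0.0645 0.0663] a 2.93 medz 0.0555
stylus 80 c [ 0.4638 -0.2634] s [0.016  0.0167] a 43.68 medz 0.1221
seg 197 [ 0.608  -0.007   0.1473 -0.2913] rms 1.18
depth 198 [ 0.6084 -0.0059  0.167  -0.7579] rms 1.12
```

View pics/a.png

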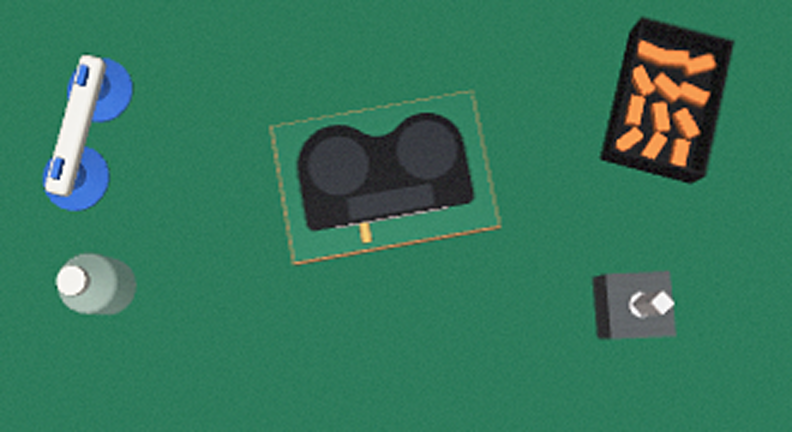

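View pics/side0.png

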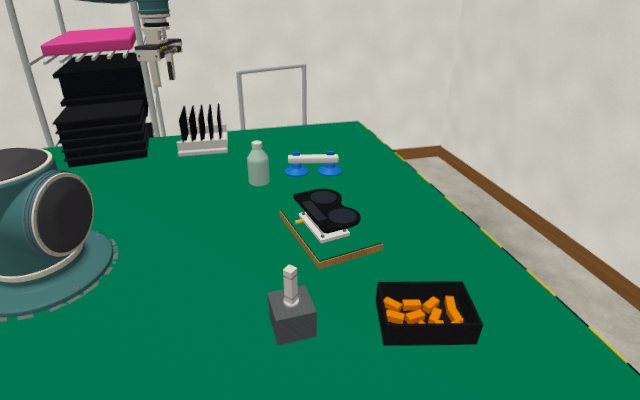

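The side view shows the stylus at about (290,285) in its stand, the glass at (329,207) and the tray at (425,313). The top crop shows the stylus handle as a diamond at (662,302), so its flats are near 45°. I'm moving toward the stylus now.

Call:
{"api": "send_rows", "payload": {
  "commands": [
    {"travel": [-0.68,-0.98,0],"roll": 0},
    {"travel": [-0.68,-0.98,0],"roll": 0},
    {"travel": [-0.68,-0.98,0],"roll": 0},
    {"travel": [-0.68,-0.98,0],"roll": 0},
    {"travel": [-0.68,-0.98,0],"roll": 0},
    {"travel": [-0.68,-0.98,0],"roll": 0},
    {"travel": [-0.68,-0.98,0],"roll": 0},
    {"travel": [-0.68,-0.98,0],"roll": 0}
  ],
  "jaw": 0
}}

```text
t: 2.9
tool_pos: [0.3049, 0.3555, 0.2328]
eef_rot: [[-0.939, 0.344, 0.0], [0.344, 0.939, 0.0], [-0.0, 0.0, -1.0]]
force: [0.5, 0.3, -0.2]
gripper_width: 0.499
finger_force: 0.0
```

Call:
{"api": "send_rows", "payload": {
  "commands": [
    {"travel": [-0.68,-0.98,0],"roll": 0},
    {"travel": [-0.68,-0.98,0],"roll": 0},
    {"travel": [-0.68,-0.98,0],"roll": 0},
    {"travel": [-0.68,-0.98,0],"roll": 0},
    {"travel": [-0.68,-0.98,0],"roll": 0},
    {"travel": [-0.68,-0.98,0],"roll": 0},
    {"travel": [-0.68,-0.98,0],"roll": 0},
    {"travel": [-0.68,-0.98,0],"roll": 0}
  ]
}}

```text
t: 3.9
tool_pos: [0.377, 0.0785, 0.2329]
eef_rot: [[-0.939, 0.345, 0.001], [0.345, 0.939, 0.0], [-0.001, 0.0, -1.0]]
force: [-0.0, 0.5, 0.2]
gripper_width: 0.5
finger_force: 0.0
```

Call:
{"api": "send_rows", "payload": {
  "commands": [
    {"travel": [-0.68,-0.98,0],"roll": 0},
    {"travel": [-0.68,-0.98,0],"roll": 0},
    {"travel": [-0.68,-0.98,0],"roll": 0},
    {"travel": [-0.68,-0.98,0],"roll": 0},
    {"travel": [-0.68,-0.98,0],"roll": 0.034},
    {"travel": [-0.4,-0.6,0],"roll": 0.034},
    {"travel": [0,0,0],"roll": 0.034},
    {"travel": [0,0,0],"roll": 0.034}
  ]
}}

```text
t: 4.9
tool_pos: [0.4248, -0.1154, 0.2327]
eef_rot: [[-0.709, 0.706, 0.0], [0.706, 0.709, -0.0], [-0.0, 0.0, -1.0]]
force: [-0.3, 0.5, -0.3]
gripper_width: 0.503
finger_force: 0.0
```

Run:
```python
from h import *
o=get_obs();print(o['t'],o['tool_pos'],np.degrees(np.arctan2(o['eef_rot'][1][1],o['eef_rot'][0][1])),o['gripper_width'])
p=get_image('wrist');cv2.imwrite('pics/w1.png',p['img'][:,:,::-1]);print(p['position'])
for b in boxes_of(p,'stylus')[:2]+cut_out(p,'stylus')[:1]: print(b['uv'],b['confidence'],pix2w(p,b['uv'],z=.123))
for b in spot_point(p,'stand')[:1]: print(b['uv'],b['confidence'],pix2w(p,b['uv'],z=0))
z=p['z_map']
K=np.array([[p['fx'],0,p['cx']],[0,p['fy'],p['cy']],[0,0,1.]])
vs,us=np.mgrid[0:400,0:640]
n=cv2.undistortPoints(np.stack([us,vs],-1).reshape(-1,1,2).astype(float),K,np.array(p['distortion'],float))[:,0]
W=(np.c_[n,np.ones(len(n))]*z.reshape(-1,1))@np.array(p['rotation']).T+p['position']
for lo,hi in [(.113,.13),(.045,.057),]:
    m=(z.ravel()>0)&(W[:,2]>lo)&(W[:,2]<hi)&(np.hypot(W[:,0]-.464,W[:,1]+.263)<.06)
    P=W[m]
    if len(P): r=cv2.minAreaRect(P[:,:2].astype(np.float32));print(lo,m.sum(),r,np.median(P,0))
```

```text
4.9 [ 0.42475516 -0.11535632  0.23268137] 45.11491233739784 0.5027326537122094
[ 0.3784316  -0.06913189  0.38597165]
0.045 307 ((0.48750177025794983, -0.27176451683044434), (0.015891848132014275, 0.04671791195869446), 3.4423937797546387) [ 0.490324   -0.26894563  0.0562226 ]
```

View pics/w1.png

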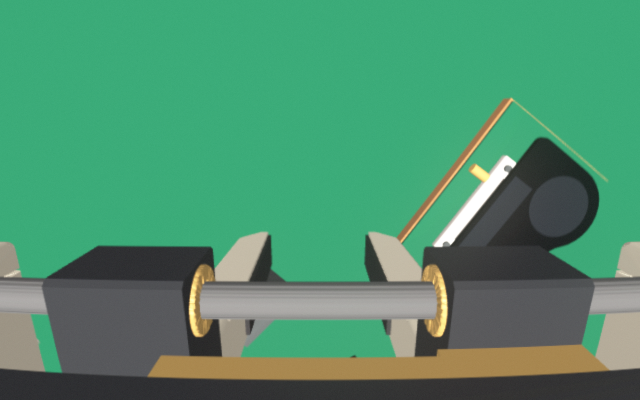

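The wrist view shows the fingers over bare bench, the stand half hidden behind the left finger at about (265,310), and the glass at right. I'll move past the stylus so the camera sees it.

Call:
{"api": "send_rows", "payload": {
  "commands": [
    {"travel": [-0.9,-0.34,0],"roll": 0},
    {"travel": [-0.9,-0.34,0],"roll": 0},
    {"travel": [-0.9,-0.34,0],"roll": 0},
    {"travel": [-0.9,-0.34,0],"roll": 0},
    {"travel": [-0.9,-0.34,0],"roll": 0},
    {"travel": [-0.9,-0.34,0],"roll": 0},
    {"travel": [-0.9,-0.34,0],"roll": 0},
    {"travel": [-0.45,-0.2,0],"roll": 0}
  ]
}}

```text
t: 6.1
tool_pos: [0.5148, -0.3132, 0.2323]
eef_rot: [[-0.713, 0.702, -0.0], [0.702, 0.713, 0.0], [0.0, -0.0, -1.0]]
force: [0.8, -0.0, -0.5]
gripper_width: 0.5
finger_force: 0.0
```

```bash
cat > see.py <<'E'
from h import *
def cloud(p):
    z=p['z_map'];K=np.array([[p['fx'],0,p['cx']],[0,p['fy'],p['cy']],[0,0,1.]])
    vs,us=np.mgrid[0:400,0:640]
    n=cv2.undistortPoints(np.stack([us,vs],-1).reshape(-1,1,2).astype(float),K,np.array(p['distortion'],float))[:,0]
    W=(np.c_[n,np.ones(len(n))]*z.reshape(-1,1))@np.array(p['rotation']).T+p['position']
    W[z.ravel()<=0]=np.nan
    return W
E
python3 - <<'E'
from see import *
o=get_obs();print(o['t'],o['tool_pos'])
p=get_image('wrist');cv2.imwrite('pics/w2.png',p['img'][:,:,::-1])
for b in boxes_of(p,'stylus')[:2]+cut_out(p,'stylus')[:1]: print(b['uv'],b['confidence'],pix2w(p,b['uv'],z=.123))
for b in spot_point(p,'stand')[:1]: print(b['uv'],b['confidence'],pix2w(p,b['uv'],z=0))
W=cloud(p)
for lo,hi in [(.119,.127),(.052,.0585)]:
    m=(W[:,2]>lo)&(W[:,2]<hi)&(np.hypot(W[:,0]-.464,W[:,1]+.263)<.06)
    P=W[m]
    if len(P): r=cv2.minAreaRect(P[:,:2].astype(np.float32));print(lo,m.sum(),r,np.median(P,0))
E
```

```text
6.1 [ 0.51484857 -0.31320258  0.23230795]
[316.0, 106.8] 0.87 [ 0.46352355 -0.26444349  0.123     ]
[594.4, 49.5] 0.66 [ 0.57442213 -0.08963465  0.123     ]
[315.3, 105.8] 0.74 [ 0.46003173 -0.26290126  0.        ]
0.119 515 ((0.46289148926734924, -0.26431286334991455), (0.015961145982146263, 0.016168346628546715), 41.76860809326172) [ 0.46273039 -0.26423133  0.12408524]
0.052 4543 ((0.4629826843738556, -0.26436829566955566), (0.06428653001785278, 0.06459717452526093), 3.2111949920654297) [ 0.46284366 -0.26348747  0.05624673]
```

View pics/w2.png

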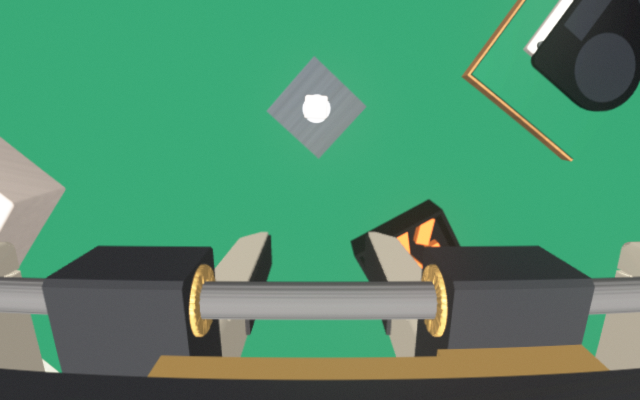

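The wrist view shows the stylus centred in its stand at (316,106), and the depth map agrees on its position and flats. Now for the descent and grip.

Call:
{"api": "send_rows", "payload": {
  "commands": [
    {"travel": [0,0,0],"roll": 0.02},
    {"travel": [0.79,-0.07,0],"roll": 0},
    {"travel": [0.79,-0.07,0],"roll": 0},
    {"travel": [0.79,-0.06,0.2],"roll": 0},
    {"travel": [0,0,0.8],"roll": 0},
    {"travel": [0,0,0.8],"roll": 0},
    {"travel": [0,0,0.8],"roll": 0},
    {"travel": [0,0,0.6],"roll": 0}
  ]
}}

```text
t: 7.3
tool_pos: [0.4624, -0.2625, 0.136]
eef_rot: [[-0.667, 0.745, 0.0], [0.745, 0.667, 0.0], [-0.0, 0.0, -1.0]]
force: [0.2, -0.5, 0.4]
gripper_width: 0.501
finger_force: 0.0
```

Run:
```python
from h import *
o=get_obs();R=np.array(o['eef_rot']);d=np.array([.4629,-.2643,.090])-o['tool_pos'];print(o['tool_pos'],(R.T@d)/.03,np.degrees(np.arctan2(R[1,1],R[0,1])))
```

```text
[ 0.46238583 -0.262492    0.13595464] [-0.05627446 -0.02756074  1.53182122] 41.817277526864764
```

Call:
{"api": "send_rows", "payload": {
  "commands": [
    {"travel": [-0.05,-0.03,0.4],"roll": 0},
    {"travel": [0,0,0.4],"roll": 0},
    {"travel": [0,0,0.4],"roll": 0},
    {"travel": [0,0,0.2],"roll": 0},
    {"travel": [0,0,0.13],"roll": 0},
    {"travel": [0,0,0],"roll": 0},
    {"travel": [0,0,0],"roll": 0},
    {"travel": [0,0,0],"roll": 0}
  ]
}}

```text
t: 8.3
tool_pos: [0.4631, -0.2651, 0.0911]
eef_rot: [[-0.666, 0.746, 0.0], [0.746, 0.666, -0.0], [-0.0, 0.0, -1.0]]
force: [0.6, 0.1, 0.7]
gripper_width: 0.503
finger_force: 0.0
```

Call:
{"api": "send_rows", "payload": {
  "commands": [
    {"travel": [0,0,0],"roll": 0},
    {"travel": [0,0,0],"roll": 0},
    {"travel": [0,0,0],"roll": 0},
    {"travel": [0,0,0],"roll": 0},
    {"travel": [0,0,0],"roll": 0},
    {"travel": [0,0,0],"roll": 0},
    {"travel": [0,0,0],"roll": 0},
    {"travel": [0,0,0],"roll": 0}
  ],
  "jaw": -1,
  "newtons": 50
}}

```text
t: 9.3
tool_pos: [0.463, -0.2651, 0.0908]
eef_rot: [[-0.666, 0.746, 0.0], [0.746, 0.666, 0.0], [-0.0, 0.0, -1.0]]
force: [0.9, 0.2, -0.9]
gripper_width: 0.169
finger_force: 50.0
```

Call:
{"api": "send_rows", "payload": {
  "commands": [
    {"travel": [0,0,-0.3],"roll": 0},
    {"travel": [0,0,-0.7],"roll": 0},
    {"travel": [0,0,-0.9],"roll": 0},
    {"travel": [0,0,-0.9],"roll": 0},
    {"travel": [0,0.3,-0.9],"roll": 0},
    {"travel": [0.1,0.8,-0.9],"roll": 0},
    {"travel": [0.1,0.9,-0.5],"roll": 0},
    {"travel": [0.1,0.9,-0.2],"roll": 0}
  ]
}}

```text
t: 10.3
tool_pos: [0.5226, -0.1998, 0.2528]
eef_rot: [[-0.666, 0.746, 0.003], [0.746, 0.666, -0.001], [-0.003, 0.001, -1.0]]
force: [-0.7, 0.0, -1.3]
gripper_width: 0.168
finger_force: 50.0
```

Call:
{"api": "send_rows", "payload": {
  "commands": [
    {"travel": [0.1,0.9,0],"roll": 0},
    {"travel": [0.1,0.9,0],"roll": 0},
    {"travel": [0.1,0.9,0],"roll": 0},
    {"travel": [0.1,0.9,0],"roll": 0},
    {"travel": [0.1,0.9,0],"roll": 0},
    {"travel": [0.1,0.9,0],"roll": 0},
    {"travel": [0,0.8,0],"roll": 0},
    {"travel": [0,0.2,0],"roll": 0}
  ]
}}

```text
t: 11.3
tool_pos: [0.6541, -0.0581, 0.2497]
eef_rot: [[-0.667, 0.745, -0.0], [0.745, 0.667, 0.0], [0.0, -0.0, -1.0]]
force: [-0.6, -1.0, -1.5]
gripper_width: 0.171
finger_force: 50.0
```

Run:
```python
from see import *
import math
from scipy.optimize import least_squares
o=get_obs();print(o['t'],o['tool_pos'],o['force'],o['gripper_width'])
p=get_image('wrist');cv2.imwrite('pics/w3.png',p['img'][:,:,::-1])
for q,z in [('dial_left',.066),('dial_right',.066),('dip_centre',.066),('edge_start',.066),('edge_finish',.066),('glass',.066)]:
    for b in spot_point(p,q)[:1]: print(q,b['uv'],b['confidence'],pix2w(p,b['uv'],z=z))
W=cloud(p)
m=((W[:,2]>.06)&(W[:,2]<.075)&(np.hypot(W[:,0]-.6,W[:,1]+.0)<.13)).reshape(400,640)
print(m.sum(),np.median(W[m.ravel()],0))
cs,_=cv2.findContours(m.astype(np.uint8),cv2.RETR_EXTERNAL,cv2.CHAIN_APPROX_NONE)
q=max(cs,key=cv2.contourArea)[:,0].astype(float)
B=np.array([pix2w(p,u,z=.066)[:2] for u in q])
np.save('B.npy',B)
t=np.linspace
aj=math.acos(-28/40.);ad=math.atan2(17,46.9-29)
L=[(-52,85),(0,85)]+[(40*math.sin(a),45+40*math.cos(a)) for a in t(0,aj,40)]
L+=[(46.9-25*math.cos(a),25*math.sin(a)) for a in t(ad,-ad,30)]
L+=[(40*math.sin(a),-45-40*math.cos(a)) for a in t(aj,0,40)]+[(0,-85),(-52,-85),(-60,-77),(-60,77)]
poly=np.array(L,np.float32).reshape(-1,1,2)
def loc(v): 
    a=v[2];return (B-v[:2])@np.array([[math.cos(a),-math.sin(a)],[math.sin(a),math.cos(a)]])*1000
def f(v): return np.array([cv2.pointPolygonTest(poly,(float(a),float(b)),True) for a,b in loc(v)])+v[3]
s=least_squares(f,[.608,-.006,.16,0],loss='soft_l1',x_scale=[.01,.01,.1,1],diff_step=1e-3)
print(np.round(s.x,4),'rms',np.sqrt(np.mean(s.fun**2)).round(2))
D=loc(s.x);ang=np.degrees(np.arctan2(D[:,0],D[:,1]))
for a in range(-180,180,15):
    k=(ang>=a)&(ang<a+15)
    if k.any(): print(a,k.sum(),np.median(s.fun[k]).round(2),end='; ')
```

```text
11.3 [ 0.65406458 -0.05811401  0.24969594] [-0.61609517 -0.99801166 -1.47029669] 0.17087950866752344
dial_left [341.8, 69.7] 0.95 [0.60023408 0.03460876 0.066     ]
dial_right [292.4, 151.8] 0.73 [ 0.61552533 -0.05104335  0.066     ]
edge_start [364.2, 30.0] 0.59 [0.59209634 0.07293791 0.066     ]
edge_finish [268.8, 188.7] 0.82 [ 0.6217284  -0.09318422  0.066     ]
glass [316.8, 114.2] 0.97 [ 0.60963875 -0.00981946  0.066     ]
18810 [ 0.59215031 -0.0036428   0.06744468]
[ 0.6072 -0.0078  0.1597 -0.2295] rms 1.1
-180 20 -0.19; -165 25 -0.33; -150 30 1.32; -135 24 1.13; -120 17 0.46; -105 16 0.39; -90 16 -0.15; -75 20 -0.55; -60 27 -1.11; -45 31 0.98; -30 25 -0.04; -15 23 -0.87; 0 21 -0.47; 15 26 -0.02; 30 24 -0.78; 45 22 -1.08; 60 14 -1.48; 75 6 -0.9; 90 5 -0.29; 105 8 0.61; 120 30 1.61; 135 19 1.09; 150 22 0.95; 165 22 0.94;
```

View pics/w3.png

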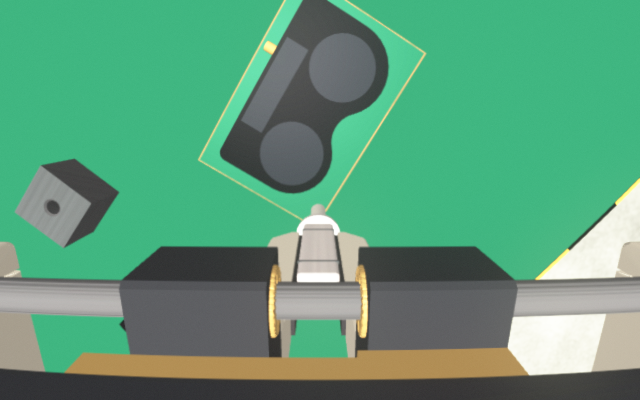

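The wrist view shows the whole twin-dome edge, with the left dome at about (390,70) and the right dome at about (300,190), plus the empty stand hole at (53,207). The stylus is held upright. I'll build the path from the fitted outline and move to the approach point.

```bash
cat > plan.py <<'E'
from h import *
import math, json, os
from scipy.interpolate import UnivariateSpline
O=np.array([.6072,-.0078]);A=.1597
G=np.array([[math.cos(A),-math.sin(A)],[math.sin(A),math.cos(A)]])
t=np.linspace
aj=math.atan2(math.hypot(29,0),-28)  # placeholder, refined below
# tangent junction dome/dip: on the line dial_left->dip_centre, 40 mm out
v=np.array([46.9,-45.]);v/=np.linalg.norm(v);aj=math.atan2(v[0],v[1]);ad=math.atan2(-v[1],v[0])
E_=[(x,85) for x in t(-20,-.5,40)]+[(40*math.sin(a),45+40*math.cos(a)) for a in t(0,aj,200)]
E_+=[(46.9-25*math.cos(a),25*math.sin(a)) for a in t(ad,-ad,80)][1:]
E_+=[(40*math.sin(a),-45-40*math.cos(a)) for a in t(aj,0,200)][1:]+[(x,-85) for x in t(-.5,-20,40)]
E_=np.array(E_);S=np.r_[0,np.cumsum(np.hypot(*np.diff(E_,axis=0).T))]
SM=S[-1]
def edge(s): return np.array([np.interp(s,S,E_[:,0]),np.interp(s,S,E_[:,1])])
def normal(s):
    d=edge(s+.5)-edge(s-.5);d/=np.hypot(*d);return np.array([-d[1],d[0]]) # outward?
B=(np.load('B.npy')-O)@G*1000
ss=np.linspace(4,SM-4,150)
rr,sk=[],[]
for b in B:
    k=np.argmin(np.hypot(*(E_-b).T));q=b-E_[k]
    if 2<k<len(E_)-3 and np.hypot(*q)<5: sk.append(S[k]);rr.append(q@normal(S[k]))
o_=np.argsort(sk);sk=np.array(sk)[o_];rr=np.array(rr)[o_]
bins=np.arange(0,SM,10);bc=[];bm=[]
for b in bins:
    m=(sk>=b)&(sk<b+10)
    if m.sum()>1: bc.append(sk[m].mean());bm.append(np.median(rr[m]))
spl=UnivariateSpline(bc,bm,k=3,s=len(bc)*.25**2)
def dv(s): return float(spl(np.clip(s,bc[0],bc[-1])))
def tip(s,off): # world xy of the axis, off mm beyond drawing edge
    return O+G@(edge(s)+normal(s)*off)/1000
def rows(cmd,R,pts): # world xyz list -> rows
    out=[];c=np.array(cmd)
    for p in pts:
        d=np.round(R.T@(np.array(p)-c)/.03,3);c=c+R@d*.03;out.append(d.tolist())
    return out,c
E
python3 - <<'E'
from plan import *
print(SM,normal(5),normal(SM/2),np.c_[np.round(bc),np.round(bm,2),[round(dv(x),2) for x in bc]].tolist())
o=get_obs();R=np.array(o['eef_rot']);p=o['tool_pos']
q=tip(14,13);print(q,(R.T@(np.r_[q,.136]-p)/.03).round(3),o['force'])
E
```

```text
265.0764489784858 [-0.  1.] [1.00000000e+00 2.26989746e-07] [[5.0, 0.8, 0.82], [14.0, 0.54, 0.55], [25.0, 0.34, 0.29], [35.0, 0.21, 0.1], [45.0, -0.09, -0.01], [55.0, -0.29, -0.01], [65.0, 0.31, 0.09], [75.0, 0.62, 0.33], [85.0, 0.45, 0.68], [95.0, 0.86, 1.03], [105.0, 0.9, 1.21], [115.0, 1.35, 1.11], [125.0, 1.17, 0.73], [135.0, 0.45, 0.1], [145.0, -1.03, -0.73], [155.0, -2.08, -1.42], [165.0, -1.71, -1.72], [175.0, -1.49, -1.71], [185.0, -1.35, -1.55], [195.0, -1.18, -1.32], [205.0, -1.19, -1.15], [215.0, -1.14, -1.1], [225.0, -1.21, -1.1], [235.0, -1.19, -1.05], [245.0, -0.86, -0.84], [255.0, 0.06, -0.35], [262.0, -0.06, 0.18]]
[0.58569219 0.08799882] [5.162 1.603 3.798] [-0.27846964 -0.2618381  -1.18406989]
```

Call:
{"api": "send_rows", "payload": {
  "commands": [
    {"travel": [0.86,0.267,0.3],"roll": 0},
    {"travel": [0.86,0.267,0.3],"roll": 0},
    {"travel": [0.86,0.267,0.3],"roll": 0},
    {"travel": [0.86,0.267,0.3],"roll": 0},
    {"travel": [0.86,0.267,0.3],"roll": 0},
    {"travel": [0.86,0.267,0.3],"roll": 0},
    {"travel": [0,0,0.7],"roll": 0},
    {"travel": [0,0,0.6],"roll": 0}
  ]
}}

```text
t: 12.65
tool_pos: [0.5858, 0.0878, 0.1555]
eef_rot: [[-0.666, 0.746, -0.0], [0.746, 0.666, -0.0], [-0.0, -0.0, -1.0]]
force: [0.2, -0.0, -0.7]
gripper_width: 0.17
finger_force: 50.0
```

Call:
{"api": "send_rows", "payload": {
  "commands": [
    {"travel": [0,0,0.4],"roll": 0},
    {"travel": [0,0,0.2],"roll": 0},
    {"travel": [0,0,0.1],"roll": 0},
    {"travel": [0,0,0],"roll": 0},
    {"travel": [0,0,0],"roll": 0},
    {"travel": [0,0,0],"roll": 0},
    {"travel": [0,0,0],"roll": 0},
    {"travel": [0,0,0],"roll": 0}
  ]
}}

```text
t: 13.65
tool_pos: [0.5859, 0.0884, 0.1358]
eef_rot: [[-0.666, 0.746, 0.0], [0.746, 0.666, 0.0], [-0.0, 0.0, -1.0]]
force: [-0.6, 0.3, -0.9]
gripper_width: 0.166
finger_force: 50.0
```

```bash
cat > rd.py <<'E'
from plan import *
def read(n=3):
    F=[];P=[];T=[]
    for i in range(n):
        if i: get_image('side')
        o=get_obs();F.append(o['force']);P.append(o['tool_pos']);T.append(o['joint_torque'])
    return o,np.mean(P,0),np.mean(F,0),np.array(F),np.array(P)
E
python3 - <<'E'
from rd import *
o,P,F,Fs,Ps=read(8)
print(o['t'],P,Ps.std(0),F,Fs.std(0))
json.dump(dict(F0=F.tolist(),R=np.array(o['eef_rot']).tolist(),cmd=P.tolist()),open('st.json','w'))
l=(P[:2]-O)@G*1000;print('glass frame',l,'gap to expected edge',l[1]-85-5-dv(14))
R=np.array(o['eef_rot']);n=np.r_[G@[0,-1],0];print('1mm inward in units',(R.T@n*.001/.03).round(4))
E
```

```text
14.0 [0.58589208 0.08842011 0.13577995] [1.11306973e-05 1.03963522e-05 2.89226323e-05] [ 0.15178888  0.09940434 -1.16710534] [0.48652166 0.53902428 0.31093408]
glass frame [-5.73566069 98.38414176] gap to expected edge 7.826817053336753
1mm inward in units [-0.0281 -0.018   0.    ]
```

Call:
{"api": "send_rows", "payload": {
  "commands": [
    {"travel": [-0.034,-0.022,0],"roll": 0},
    {"travel": [-0.034,-0.022,0],"roll": 0},
    {"travel": [-0.028,-0.018,0],"roll": 0},
    {"travel": [-0.028,-0.018,0],"roll": 0},
    {"travel": [-0.022,-0.014,0],"roll": 0},
    {"travel": [-0.022,-0.014,0],"roll": 0},
    {"travel": [0,0,0],"roll": 0},
    {"travel": [0,0,0],"roll": 0}
  ]
}}

```text
t: 15.0
tool_pos: [0.5868, 0.0825, 0.1357]
eef_rot: [[-0.666, 0.746, -0.0], [0.746, 0.666, 0.0], [0.0, -0.0, -1.0]]
force: [0.5, -0.0, -1.1]
gripper_width: 0.166
finger_force: 50.0
```

```bash
cat > fn.py <<'E'
from rd import *
st=json.load(open('st.json'));o,P,F,Fs,Ps=read(4)
f=G.T@(F-np.array(st['F0']))[:2];l=(P[:2]-O)@G*1000
print(o['t'],'F glass',f.round(2),'pos',l.round(2),'z',P[2].round(4))
E
python3 fn.py
```

```text
15.15 F glass [-0.18 -0.07] pos [-5.76 92.41] z 0.1357
```

Not touching yet; going another 1.5 mm in.

Call:
{"api": "send_rows", "payload": {
  "commands": [
    {"travel": [-0.007,-0.0045,0],"roll": 0},
    {"travel": [-0.007,-0.0045,0],"roll": 0},
    {"travel": [-0.007,-0.0045,0],"roll": 0},
    {"travel": [-0.007,-0.0045,0],"roll": 0},
    {"travel": [-0.007,-0.0045,0],"roll": 0},
    {"travel": [-0.007,-0.0045,0],"roll": 0},
    {"travel": [0,0,0],"roll": 0},
    {"travel": [0,0,0],"roll": 0}
  ]
}}

```text
t: 16.15
tool_pos: [0.587, 0.081, 0.1358]
eef_rot: [[-0.666, 0.746, -0.0], [0.746, 0.666, 0.0], [0.0, -0.0, -1.0]]
force: [0.5, -0.3, -1.3]
gripper_width: 0.171
finger_force: 50.0
```

```bash
python3 fn.py
```

```text
16.3 F glass [-0.24 -0.07] pos [-5.77 90.9 ] z 0.1357
```

Call:
{"api": "send_rows", "payload": {
  "commands": [
    {"travel": [-0.007,-0.0045,0],"roll": 0},
    {"travel": [-0.007,-0.0045,0],"roll": 0},
    {"travel": [-0.007,-0.0045,0],"roll": 0},
    {"travel": [-0.007,-0.0045,0],"roll": 0},
    {"travel": [-0.007,-0.0045,0],"roll": 0},
    {"travel": [0,0,0],"roll": 0},
    {"travel": [0,0,0],"roll": 0},
    {"travel": [0,0,0],"roll": 0}
  ]
}}

```text
t: 17.3
tool_pos: [0.5872, 0.08, 0.1357]
eef_rot: [[-0.666, 0.746, -0.0], [0.746, 0.666, 0.0], [0.0, 0.0, -1.0]]
force: [0.1, 3.8, -0.8]
gripper_width: 0.165
finger_force: 50.0
```

```bash
python3 fn.py
```

```text
17.45 F glass [0.62 4.6 ] pos [-5.76 89.82] z 0.1358
```

```bash
cat > step.py <<'E'
import sys
from rd import *
st=json.load(open('st.json'));o,P,F,Fs,Ps=read(4);R=np.array(st['R'])
ds=float(sys.argv[1]) if len(sys.argv)>1 else 10
Ft=3.5
if 's' not in st:
    P0=O+G@np.array([-5.76,89.65])/1000;st['cmd']=[*P0,float(P[2])];st['s']=14.24;st['hist']=[]
else: st['cmd']=st['next'];st['s']=st['snext']
s=st['s'];l=(P[:2]-O)@G*1000
u=np.linspace(max(0,s-6),min(SM,s+6),241)
sm=min(u,key=lambda x:abs((l-edge(x))@np.array([-normal(x)[1],normal(x)[0]])))
n=normal(sm);f=G.T@(F-np.array(st['F0']))[:2];Fn=f@n;Ftan=f@np.array([n[1],-n[0]])
off=(l-edge(sm))@n;e=off+max(Fn,0)/4-5;c=e-dv(sm)
st['hist'].append([sm,e,Fn])
cc=c
if len(sys.argv)>2: cc=c+float(sys.argv[2])
se=min(s+ds,SM-11)
pts=[np.r_[tip(x,5+dv(x)+cc-Ft/3.5),st.get('z',st['cmd'][2])] for x in np.linspace(s,se,9)[1:]]
# blend the offset correction over the rows
err=np.array(st['cmd'])[:2]-tip(s,5+dv(s)+cc-Ft/3.5)
for i,p in enumerate(pts): p[:2]+=err*max(0,1-(i+1)/4)
rw,nx=rows(st['cmd'],R,pts);st['next']=nx.tolist();st['snext']=se
json.dump(st,open('st.json','w'))
print(f"t {o['t']:.2f} s {s:.1f} meas {sm:.1f} Fn {Fn:.2f} Ft {Ftan:.2f} all {[round(float((G.T@(x-np.array(st['F0']))[:2])@n),1) for x in Fs]} e {e:.2f} dv {dv(sm):.2f} c {c:.2f} z {P[2]:.4f} dzF {F[2]-st['F0'][2]:.1f} lag {1000*np.hypot(*(P[:2]-np.array(st['cmd'])[:2])):.2f}")
for r in rw: print(r[:2],end=' ')
E
python3 step.py 10
```

```text
t 17.60 s 14.2 meas 14.2 Fn 5.16 Ft 0.24 all [5.0, 5.3, 5.5, 4.8] e 1.10 dv 0.55 c 0.55 z 0.1358 dzF 0.2 lag 0.16
[-0.02, 0.036] [-0.021, 0.037] [-0.02, 0.037] [-0.02, 0.036] [-0.025, 0.036] [-0.027, 0.038] [-0.028, 0.038] [-0.029, 0.036]
```

Call:
{"api": "send_rows", "payload": {
  "commands": [
    {"travel": [-0.02,0.036,0],"roll": 0},
    {"travel": [-0.021,0.037,0],"roll": 0},
    {"travel": [-0.02,0.037,0],"roll": 0},
    {"travel": [-0.02,0.036,0],"roll": 0},
    {"travel": [-0.025,0.036,0],"roll": 0},
    {"travel": [-0.027,0.038,0],"roll": 0},
    {"travel": [-0.028,0.038,0],"roll": 0},
    {"travel": [-0.029,0.036,0],"roll": 0}
  ]
}}

```text
t: 18.6
tool_pos: [0.5974, 0.0814, 0.1356]
eef_rot: [[-0.666, 0.746, -0.001], [0.746, 0.666, 0.0], [0.001, -0.001, -1.0]]
force: [-2.8, 4.3, -1.9]
gripper_width: 0.168
finger_force: 50.0
```

```bash
python3 step.py 10
```

```text
t 18.75 s 24.2 meas 24.1 Fn 4.39 Ft -1.39 all [4.3, 4.3, 4.0, 4.9] e 0.98 dv 0.30 c 0.68 z 0.1356 dzF -0.8 lag 0.09
[-0.03, 0.036] [-0.031, 0.035] [-0.031, 0.035] [-0.033, 0.033] [-0.035, 0.031] [-0.035, 0.031] [-0.037, 0.029] [-0.037, 0.028]
```

Call:
{"api": "send_rows", "payload": {
  "commands": [
    {"travel": [-0.03,0.036,0],"roll": 0},
    {"travel": [-0.031,0.035,0],"roll": 0},
    {"travel": [-0.031,0.035,0],"roll": 0},
    {"travel": [-0.033,0.033,0],"roll": 0},
    {"travel": [-0.035,0.031,0],"roll": 0},
    {"travel": [-0.035,0.031,0],"roll": 0},
    {"travel": [-0.037,0.029,0],"roll": 0},
    {"travel": [-0.037,0.028,0],"roll": 0}
  ]
}}

```text
t: 19.75
tool_pos: [0.6089, 0.0805, 0.1358]
eef_rot: [[-0.666, 0.746, 0.0], [0.746, 0.666, 0.0], [-0.0, 0.0, -1.0]]
force: [-1.6, 4.2, -1.0]
gripper_width: 0.168
finger_force: 50.0
```

```bash
python3 step.py 11
```

```text
t 19.90 s 34.2 meas 34.4 Fn 4.43 Ft -1.97 all [3.7, 4.8, 4.1, 5.1] e 0.92 dv 0.10 c 0.82 z 0.1358 dzF -0.4 lag 0.24
[-0.041, 0.031] [-0.043, 0.029] [-0.043, 0.028] [-0.044, 0.026] [-0.045, 0.024] [-0.047, 0.022] [-0.047, 0.021] [-0.047, 0.019]
```

Call:
{"api": "send_rows", "payload": {
  "commands": [
    {"travel": [-0.041,0.031,0],"roll": 0},
    {"travel": [-0.043,0.029,0],"roll": 0},
    {"travel": [-0.043,0.028,0],"roll": 0},
    {"travel": [-0.044,0.026,0],"roll": 0},
    {"travel": [-0.045,0.024,0],"roll": 0},
    {"travel": [-0.047,0.022,0],"roll": 0},
    {"travel": [-0.047,0.021,0],"roll": 0},
    {"travel": [-0.047,0.019,0],"roll": 0}
  ]
}}

```text
t: 20.9
tool_pos: [0.6205, 0.0765, 0.1357]
eef_rot: [[-0.666, 0.746, 0.0], [0.746, 0.666, 0.0], [-0.0, 0.0, -1.0]]
force: [-0.7, 5.9, -0.8]
gripper_width: 0.171
finger_force: 50.0
```

```bash
python3 step.py 11
```

```text
t 21.05 s 45.2 meas 45.4 Fn 4.29 Ft -1.52 all [4.7, 4.2, 3.7, 4.5] e 0.93 dv -0.01 c 0.94 z 0.1358 dzF -0.2 lag 0.25
[-0.048, 0.018] [-0.049, 0.017] [-0.049, 0.016] [-0.049, 0.013] [-0.051, 0.011] [-0.05, 0.01] [-0.051, 0.007] [-0.051, 0.006]
```

Call:
{"api": "send_rows", "payload": {
  "commands": [
    {"travel": [-0.048,0.018,0],"roll": 0},
    {"travel": [-0.049,0.017,0],"roll": 0},
    {"travel": [-0.049,0.016,0],"roll": 0},
    {"travel": [-0.049,0.013,0],"roll": 0},
    {"travel": [-0.051,0.011,0],"roll": 0},
    {"travel": [-0.05,0.01,0],"roll": 0},
    {"travel": [-0.051,0.007,0],"roll": 0},
    {"travel": [-0.051,0.006,0],"roll": 0}
  ]
}}

```text
t: 22.05
tool_pos: [0.6307, 0.0696, 0.1358]
eef_rot: [[-0.666, 0.746, 0.0], [0.746, 0.666, 0.0], [-0.0, 0.0, -1.0]]
force: [1.6, 5.1, -0.3]
gripper_width: 0.169
finger_force: 50.0
```

```bash
python3 step.py 11
```

```text
t 22.20 s 56.2 meas 56.5 Fn 4.34 Ft -1.37 all [4.6, 4.3, 4.1, 4.3] e 1.06 dv -0.01 c 1.06 z 0.1358 dzF 0.2 lag 0.29
[-0.051, 0.005] [-0.052, 0.004] [-0.052, 0.002] [-0.051, 0.001] [-0.052, -0.003] [-0.051, -0.004] [-0.052, -0.006] [-0.051, -0.007]
```

Call:
{"api": "send_rows", "payload": {
  "commands": [
    {"travel": [-0.051,0.005,0],"roll": 0},
    {"travel": [-0.052,0.004,0],"roll": 0},
    {"travel": [-0.052,0.002,0],"roll": 0},
    {"travel": [-0.051,0.001,0],"roll": 0},
    {"travel": [-0.052,-0.003,0],"roll": 0},
    {"travel": [-0.051,-0.004,0],"roll": 0},
    {"travel": [-0.052,-0.006,0],"roll": 0},
    {"travel": [-0.051,-0.007,0],"roll": 0}
  ]
}}

```text
t: 23.2
tool_pos: [0.6387, 0.0601, 0.1358]
eef_rot: [[-0.666, 0.746, 0.0], [0.746, 0.666, -0.0], [-0.0, 0.0, -1.0]]
force: [2.3, 5.1, -0.2]
gripper_width: 0.172
finger_force: 50.0
```

```bash
python3 step.py 11
```

```text
t 23.35 s 67.2 meas 67.5 Fn 4.48 Ft -1.80 all [4.4, 3.7, 5.2, 4.6] e 1.37 dv 0.14 c 1.23 z 0.1358 dzF 0.2 lag 0.30
[-0.051, -0.008] [-0.052, -0.009] [-0.05, -0.012] [-0.051, -0.012] [-0.049, -0.016] [-0.05, -0.018] [-0.048, -0.019] [-0.048, -0.021]
```

Call:
{"api": "send_rows", "payload": {
  "commands": [
    {"travel": [-0.051,-0.008,0],"roll": 0},
    {"travel": [-0.052,-0.009,0],"roll": 0},
    {"travel": [-0.05,-0.012,0],"roll": 0},
    {"travel": [-0.051,-0.012,0],"roll": 0},
    {"travel": [-0.049,-0.016,0],"roll": 0},
    {"travel": [-0.05,-0.018,0],"roll": 0},
    {"travel": [-0.048,-0.019,0],"roll": 0},
    {"travel": [-0.048,-0.021,0],"roll": 0}
  ]
}}

```text
t: 24.35
tool_pos: [0.644, 0.0489, 0.1357]
eef_rot: [[-0.666, 0.746, 0.0], [0.746, 0.666, -0.0], [-0.0, -0.0, -1.0]]
force: [3.0, 2.7, -1.2]
gripper_width: 0.17
finger_force: 50.0
```

```bash
python3 step.py 11
```

```text
t 24.50 s 78.2 meas 78.5 Fn 3.27 Ft -0.66 all [3.4, 3.4, 3.4, 2.9] e 1.47 dv 0.44 c 1.03 z 0.1357 dzF -0.1 lag 0.29
[-0.046, -0.024] [-0.046, -0.025] [-0.045, -0.027] [-0.044, -0.028] [-0.044, -0.029] [-0.043, -0.03] [-0.042, -0.031] [-0.041, -0.034]
```

Call:
{"api": "send_rows", "payload": {
  "commands": [
    {"travel": [-0.046,-0.024,0],"roll": 0},
    {"travel": [-0.046,-0.025,0],"roll": 0},
    {"travel": [-0.045,-0.027,0],"roll": 0},
    {"travel": [-0.044,-0.028,0],"roll": 0},
    {"travel": [-0.044,-0.029,0],"roll": 0},
    {"travel": [-0.043,-0.03,0],"roll": 0},
    {"travel": [-0.042,-0.031,0],"roll": 0},
    {"travel": [-0.041,-0.034,0],"roll": 0}
  ]
}}

```text
t: 25.5
tool_pos: [0.646, 0.0365, 0.1358]
eef_rot: [[-0.666, 0.746, 0.0], [0.746, 0.666, -0.0], [-0.0, 0.0, -1.0]]
force: [3.7, 2.3, -1.0]
gripper_width: 0.171
finger_force: 50.0
```

```bash
python3 step.py 10
```

```text
t 25.65 s 89.2 meas 89.5 Fn 3.86 Ft -1.79 all [3.6, 3.9, 3.5, 4.5] e 1.93 dv 0.85 c 1.08 z 0.1358 dzF 0.2 lag 0.30
[-0.037, -0.031] [-0.035, -0.032] [-0.034, -0.033] [-0.034, -0.035] [-0.032, -0.036] [-0.03, -0.037] [-0.03, -0.038] [-0.028, -0.039]
```

Call:
{"api": "send_rows", "payload": {
  "commands": [
    {"travel": [-0.037,-0.031,0],"roll": 0},
    {"travel": [-0.035,-0.032,0],"roll": 0},
    {"travel": [-0.034,-0.033,0],"roll": 0},
    {"travel": [-0.034,-0.035,0],"roll": 0},
    {"travel": [-0.032,-0.036,0],"roll": 0},
    {"travel": [-0.03,-0.037,0],"roll": 0},
    {"travel": [-0.03,-0.038,0],"roll": 0},
    {"travel": [-0.028,-0.039,0],"roll": 0}
  ]
}}

```text
t: 26.65
tool_pos: [0.6449, 0.0251, 0.1358]
eef_rot: [[-0.666, 0.746, 0.0], [0.746, 0.666, -0.0], [-0.0, 0.0, -1.0]]
force: [4.2, 1.9, -0.6]
gripper_width: 0.171
finger_force: 50.0
```

```bash
python3 step.py 10
```

```text
t 26.80 s 99.2 meas 99.4 Fn 3.90 Ft -1.64 all [3.4, 4.5, 4.1, 3.6] e 2.31 dv 1.14 c 1.17 z 0.1358 dzF 0.3 lag 0.25
[-0.028, -0.04] [-0.026, -0.04] [-0.025, -0.041] [-0.023, -0.042] [-0.021, -0.044] [-0.02, -0.044] [-0.018, -0.045] [-0.017, -0.045]
```

Call:
{"api": "send_rows", "payload": {
  "commands": [
    {"travel": [-0.028,-0.04,0],"roll": 0},
    {"travel": [-0.026,-0.04,0],"roll": 0},
    {"travel": [-0.025,-0.041,0],"roll": 0},
    {"travel": [-0.023,-0.042,0],"roll": 0},
    {"travel": [-0.021,-0.044,0],"roll": 0},
    {"travel": [-0.02,-0.044,0],"roll": 0},
    {"travel": [-0.018,-0.045,0],"roll": 0},
    {"travel": [-0.017,-0.045,0],"roll": 0}
  ]
}}

```text
t: 27.8
tool_pos: [0.6409, 0.0143, 0.1359]
eef_rot: [[-0.666, 0.746, 0.001], [0.746, 0.666, -0.0], [-0.001, 0.0, -1.0]]
force: [6.0, 1.4, -0.6]
gripper_width: 0.168
finger_force: 50.0
```

```bash
python3 step.py 8
```

```text
t 27.95 s 109.2 meas 109.3 Fn 4.91 Ft -2.32 all [4.5, 5.4, 4.6, 5.1] e 2.87 dv 1.21 c 1.67 z 0.1359 dzF 0.3 lag 0.30
[-0.016, -0.036] [-0.015, -0.036] [-0.014, -0.036] [-0.013, -0.036] [-0.006, -0.027] [-0.007, -0.023] [-0.007, -0.024] [-0.007, -0.023]
```

```bash
python3 -c "
import json;s=json.load(open('st.json'));s['next']=s['cmd'];s['snext']=s['s'];s['hist'].pop();json.dump(s,open('st.json','w'))"; python3 step.py 8 0.25
```

```text
t 28.10 s 109.2 meas 109.4 Fn 5.06 Ft -1.71 all [5.1, 5.1, 5.1, 4.9] e 2.92 dv 1.20 c 1.71 z 0.1359 dzF -0.1 lag 0.32
[-0.019, -0.035] [-0.017, -0.035] [-0.017, -0.036] [-0.015, -0.035] [-0.006, -0.027] [-0.006, -0.023] [-0.007, -0.023] [-0.008, -0.023]
```

Call:
{"api": "send_rows", "payload": {
  "commands": [
    {"travel": [-0.019,-0.035,0],"roll": 0},
    {"travel": [-0.017,-0.035,0],"roll": 0},
    {"travel": [-0.017,-0.036,0],"roll": 0},
    {"travel": [-0.015,-0.035,0],"roll": 0},
    {"travel": [-0.006,-0.027,0],"roll": 0},
    {"travel": [-0.006,-0.023,0],"roll": 0},
    {"travel": [-0.007,-0.023,0],"roll": 0},
    {"travel": [-0.008,-0.023,0],"roll": 0}
  ]
}}

```text
t: 29.1
tool_pos: [0.6373, 0.0075, 0.1357]
eef_rot: [[-0.666, 0.746, -0.0], [0.746, 0.666, 0.0], [0.0, -0.0, -1.0]]
force: [2.6, 0.1, -0.6]
gripper_width: 0.167
finger_force: 50.0
```

```bash
python3 step.py 8
```

```text
t 29.25 s 117.2 meas 117.4 Fn 1.91 Ft -0.98 all [2.2, 1.9, 1.7, 1.7] e 2.46 dv 1.04 c 1.42 z 0.1357 dzF 0.0 lag 0.12
[-0.005, -0.025] [-0.005, -0.024] [-0.006, -0.024] [-0.007, -0.024] [-0.012, -0.022] [-0.013, -0.022] [-0.014, -0.02] [-0.015, -0.021]
```

Call:
{"api": "send_rows", "payload": {
  "commands": [
    {"travel": [-0.005,-0.025,0],"roll": 0},
    {"travel": [-0.005,-0.024,0],"roll": 0},
    {"travel": [-0.006,-0.024,0],"roll": 0},
    {"travel": [-0.007,-0.024,0],"roll": 0},
    {"travel": [-0.012,-0.022,0],"roll": 0},
    {"travel": [-0.013,-0.022,0],"roll": 0},
    {"travel": [-0.014,-0.02,0],"roll": 0},
    {"travel": [-0.015,-0.021,0],"roll": 0}
  ]
}}

```text
t: 30.25
tool_pos: [0.6351, 0.0023, 0.1359]
eef_rot: [[-0.666, 0.746, 0.001], [0.746, 0.666, 0.001], [-0.0, 0.001, -1.0]]
force: [5.5, 2.5, -1.0]
gripper_width: 0.175
finger_force: 50.0
```

```bash
python3 step.py 7 -0.15
```

```text
t 30.40 s 125.2 meas 125.0 Fn 5.09 Ft -1.82 all [5.0, 4.4, 5.4, 5.5] e 2.67 dv 0.72 c 1.95 z 0.1360 dzF 0.5 lag 0.31
[-0.016, -0.015] [-0.016, -0.015] [-0.017, -0.014] [-0.017, -0.014] [-0.015, -0.016] [-0.016, -0.015] [-0.017, -0.014] [-0.017, -0.014]
```

Call:
{"api": "send_rows", "payload": {
  "commands": [
    {"travel": [-0.016,-0.015,0],"roll": 0},
    {"travel": [-0.016,-0.015,0],"roll": 0},
    {"travel": [-0.017,-0.014,0],"roll": 0},
    {"travel": [-0.017,-0.014,0],"roll": 0},
    {"travel": [-0.015,-0.016,0],"roll": 0},
    {"travel": [-0.016,-0.015,0],"roll": 0},
    {"travel": [-0.017,-0.014,0],"roll": 0},
    {"travel": [-0.017,-0.014,0],"roll": 0}
  ]
}}

```text
t: 31.4
tool_pos: [0.6347, -0.0032, 0.1357]
eef_rot: [[-0.666, 0.746, -0.0], [0.746, 0.666, 0.0], [0.0, -0.0, -1.0]]
force: [3.4, 2.9, -1.5]
gripper_width: 0.168
finger_force: 50.0
```

```bash
python3 step.py 7
```

```text
t 31.55 s 132.2 meas 132.3 Fn 3.08 Ft -1.11 all [3.6, 3.1, 3.3, 2.3] e 1.78 dv 0.27 c 1.51 z 0.1357 dzF 0.4 lag 0.11
[-0.017, -0.016] [-0.017, -0.015] [-0.017, -0.015] [-0.018, -0.014] [-0.02, -0.011] [-0.02, -0.011] [-0.021, -0.01] [-0.021, -0.01]
```

```bash
cat > redo.sh <<'E'
python3 -c "
import json;s=json.load(open('st.json'));s['next']=s['cmd'];s['snext']=s['s'];s['hist'].pop();json.dump(s,open('st.json','w'))"; python3 step.py $1 $2
E
bash redo.sh 7 -0.3
```

```text
t 31.70 s 132.2 meas 132.3 Fn 2.98 Ft -0.65 all [2.3, 3.6, 3.4, 2.5] e 1.76 dv 0.27 c 1.49 z 0.1357 dzF -0.0 lag 0.11
[-0.015, -0.018] [-0.016, -0.018] [-0.017, -0.017] [-0.017, -0.016] [-0.02, -0.012] [-0.02, -0.011] [-0.021, -0.01] [-0.022, -0.01]
```

Call:
{"api": "send_rows", "payload": {
  "commands": [
    {"travel": [-0.015,-0.018,0],"roll": 0},
    {"travel": [-0.016,-0.018,0],"roll": 0},
    {"travel": [-0.017,-0.017,0],"roll": 0},
    {"travel": [-0.017,-0.016,0],"roll": 0},
    {"travel": [-0.02,-0.012,0],"roll": 0},
    {"travel": [-0.02,-0.011,0],"roll": 0},
    {"travel": [-0.021,-0.01,0],"roll": 0},
    {"travel": [-0.022,-0.01,0],"roll": 0}
  ]
}}

```text
t: 32.7
tool_pos: [0.6354, -0.0084, 0.1358]
eef_rot: [[-0.666, 0.746, 0.0], [0.746, 0.666, 0.001], [0.0, 0.001, -1.0]]
force: [4.0, 4.3, -0.7]
gripper_width: 0.169
finger_force: 50.0
```

```bash
python3 step.py 7 -0.15
```

```text
t 32.85 s 139.2 meas 139.0 Fn 4.73 Ft -1.88 all [5.2, 5.1, 3.7, 4.9] e 1.33 dv -0.24 c 1.57 z 0.1359 dzF 0.3 lag 0.27
[-0.022, -0.007] [-0.023, -0.006] [-0.022, -0.006] [-0.024, -0.004] [-0.023, -0.006] [-0.023, -0.005] [-0.023, -0.004] [-0.024, -0.003]
```

Call:
{"api": "send_rows", "payload": {
  "commands": [
    {"travel": [-0.022,-0.007,0],"roll": 0},
    {"travel": [-0.023,-0.006,0],"roll": 0},
    {"travel": [-0.022,-0.006,0],"roll": 0},
    {"travel": [-0.024,-0.004,0],"roll": 0},
    {"travel": [-0.023,-0.006,0],"roll": 0},
    {"travel": [-0.023,-0.005,0],"roll": 0},
    {"travel": [-0.023,-0.004,0],"roll": 0},
    {"travel": [-0.024,-0.003,0],"roll": 0}
  ]
}}

```text
t: 33.85
tool_pos: [0.6379, -0.0138, 0.1357]
eef_rot: [[-0.666, 0.746, -0.0], [0.746, 0.666, -0.0], [0.0, -0.0, -1.0]]
force: [1.2, 2.5, -1.1]
gripper_width: 0.169
finger_force: 50.0
```

```bash
python3 step.py 7
```

```text
t 34.00 s 146.2 meas 146.4 Fn 1.17 Ft -0.68 all [2.3, 0.3, 1.8, 0.2] e -0.30 dv -0.84 c 0.54 z 0.1357 dzF -0.1 lag 0.21
[-0.025, -0.01] [-0.024, -0.008] [-0.025, -0.008] [-0.025, -0.007] [-0.026, 0.001] [-0.025, 0.003] [-0.03, 0.003] [-0.031, 0.004]
```

```bash
bash redo.sh 4 -0.4
```

```text
t 34.15 s 146.2 meas 146.3 Fn 0.70 Ft -0.26 all [0.2, 0.9, 1.2, 0.4] e -0.37 dv -0.83 c 0.47 z 0.1357 dzF 0.2 lag 0.17
[-0.014, -0.013] [-0.015, -0.012] [-0.014, -0.012] [-0.014, -0.012] [-0.015, -0.0] [-0.015, -0.0] [-0.014, 0.0] [-0.015, 0.001]
```

Call:
{"api": "send_rows", "payload": {
  "commands": [
    {"travel": [-0.014,-0.02,0],"roll": 0},
    {"travel": [-0.015,-0.015,0],"roll": 0},
    {"travel": [-0.014,-0.01,0],"roll": 0},
    {"travel": [-0.014,-0.004,0],"roll": 0},
    {"travel": [-0.015,0,0],"roll": 0},
    {"travel": [-0.015,0,0],"roll": 0},
    {"travel": [-0.014,0,0],"roll": 0},
    {"travel": [-0.015,0.001,0],"roll": 0}
  ]
}}

```text
t: 35.15
tool_pos: [0.6394, -0.0165, 0.1359]
eef_rot: [[-0.666, 0.746, 0.0], [0.746, 0.666, 0.001], [0.001, 0.001, -1.0]]
force: [1.2, 5.6, -0.4]
gripper_width: 0.171
finger_force: 50.0
```

```bash
python3 step.py 5 -0.15
```

```text
t 35.30 s 150.2 meas 149.9 Fn 5.62 Ft -2.05 all [4.9, 5.5, 6.0, 6.1] e -0.07 dv -1.10 c 1.03 z 0.1359 dzF -0.1 lag 0.64
[-0.017, 0.008] [-0.017, 0.008] [-0.02, 0.01] [-0.022, 0.009] [-0.022, 0.003] [-0.023, 0.002] [-0.022, 0.002] [-0.023, 0.001]
```

```bash
bash redo.sh 6 0.05
```

```text
t 35.45 s 150.2 meas 149.9 Fn 6.22 Ft -2.31 all [6.1, 5.4, 6.2, 7.2] e 0.08 dv -1.10 c 1.19 z 0.1359 dzF 0.2 lag 0.63
[-0.02, 0.011] [-0.02, 0.012] [-0.026, 0.013] [-0.026, 0.013] [-0.027, 0.002] [-0.027, 0.003] [-0.028, 0.001] [-0.027, 0.002]
```

Call:
{"api": "send_rows", "payload": {
  "commands": [
    {"travel": [-0.02,0.02,0],"roll": 0},
    {"travel": [-0.02,0.014,0],"roll": 0},
    {"travel": [-0.026,0.01,0],"roll": 0},
    {"travel": [-0.026,0.005,0],"roll": 0},
    {"travel": [-0.027,0.002,0],"roll": 0},
    {"travel": [-0.027,0.003,0],"roll": 0},
    {"travel": [-0.028,0.001,0],"roll": 0},
    {"travel": [-0.027,0.002,0],"roll": 0}
  ]
}}

```text
t: 36.45
tool_pos: [0.6446, -0.0206, 0.1358]
eef_rot: [[-0.666, 0.746, 0.0], [0.746, 0.666, -0.0], [-0.0, 0.0, -1.0]]
force: [0.8, 0.2, -2.1]
gripper_width: 0.169
finger_force: 50.0
```

```bash
python3 step.py 7
```

```text
t 36.60 s 156.2 meas 156.3 Fn 0.26 Ft 0.14 all [0.5, -0.2, 0.2, 0.5] e -1.18 dv -1.48 c 0.30 z 0.1358 dzF -0.3 lag 0.09
[-0.032, -0.007] [-0.032, -0.007] [-0.032, -0.009] [-0.032, -0.008] [-0.031, -0.002] [-0.031, -0.002] [-0.031, -0.002] [-0.031, -0.003]
```

```bash
bash redo.sh 2 -0.2
```

```text
t 36.75 s 156.2 meas 156.2 Fn 0.25 Ft -0.20 all [0.5, -0.2, 0.6, 0.0] e -1.18 dv -1.47 c 0.29 z 0.1357 dzF 0.4 lag 0.02
[-0.01, -0.009] [-0.009, -0.01] [-0.01, -0.009] [-0.01, -0.009] [-0.009, -0.0] [-0.009, -0.0] [-0.008, -0.0] [-0.009, -0.0]
```

Call:
{"api": "send_rows", "payload": {
  "commands": [
    {"travel": [-0.002,-0.018,0],"roll": 0},
    {"travel": [-0.002,-0.019,0],"roll": 0},
    {"travel": [-0.01,0,0],"roll": 0},
    {"travel": [-0.012,0,0],"roll": 0},
    {"travel": [-0.012,0,0],"roll": 0},
    {"travel": [-0.012,0,0],"roll": 0},
    {"travel": [-0.012,0,0],"roll": 0},
    {"travel": [-0.012,0,0],"roll": 0}
  ]
}}

```text
t: 37.75
tool_pos: [0.6452, -0.0221, 0.1358]
eef_rot: [[-0.666, 0.746, 0.0], [0.746, 0.666, 0.002], [0.001, 0.001, -1.0]]
force: [1.4, 7.1, -0.7]
gripper_width: 0.172
finger_force: 50.0
```

```bash
python3 step.py 6
```

```text
t 37.90 s 158.2 meas 157.7 Fn 5.30 Ft -3.79 all [5.7, 4.9, 4.7, 5.9] e -0.52 dv -1.53 c 1.02 z 0.1358 dzF 0.2 lag 0.85
[-0.027, 0.007] [-0.027, 0.007] [-0.027, 0.007] [-0.027, 0.006] [-0.027, -0.002] [-0.027, -0.003] [-0.027, -0.003] [-0.027, -0.003]
```

```bash
sed -i "s|^s=st\['s'\];l=(P\[:2\]-O)@G\*1000|s=st['s'];l=(np.array(st['cmd'])[:2]-O)@G*1000|; s|max(Fn,0)/4-5|Fn/4.3-5|; s|Ft/3.5|Ft/4.3|g" step.py; sed -i "s|^print(f\"t|print('Fmag',np.hypot(*f).round(2));print(f\"t|" step.py; bash redo.sh 6 0
```

```text
Fmag 6.59
t 38.05 s 158.2 meas 158.2 Fn 5.13 Ft -4.14 all [5.8, 5.0, 5.2, 4.6] e -1.27 dv -1.55 c 0.29 z 0.1358 dzF 0.1 lag 0.85
[-0.027, 0.003] [-0.027, 0.002] [-0.026, 0.002] [-0.027, 0.002] [-0.027, -0.002] [-0.026, -0.003] [-0.027, -0.003] [-0.026, -0.003]
```

```bash
bash redo.sh 3 0.15
```

```text
Fmag 6.06
t 38.20 s 158.2 meas 158.2 Fn 4.79 Ft -3.72 all [4.6, 5.5, 4.0, 5.1] e -1.34 dv -1.55 c 0.21 z 0.1358 dzF -0.2 lag 0.85
[-0.013, 0.004] [-0.014, 0.003] [-0.013, 0.004] [-0.014, 0.003] [-0.013, -0.001] [-0.013, -0.0] [-0.014, -0.001] [-0.013, -0.001]
```

Call:
{"api": "send_rows", "payload": {
  "commands": [
    {"travel": [-0.013,0.006,0],"roll": 0},
    {"travel": [-0.014,0.004,0],"roll": 0},
    {"travel": [-0.013,0.003,0],"roll": 0},
    {"travel": [-0.014,0.001,0],"roll": 0},
    {"travel": [-0.013,-0.001,0],"roll": 0},
    {"travel": [-0.013,0,0],"roll": 0},
    {"travel": [-0.014,-0.001,0],"roll": 0},
    {"travel": [-0.013,-0.001,0],"roll": 0}
  ]
}}

```text
t: 39.2
tool_pos: [0.6477, -0.0244, 0.1358]
eef_rot: [[-0.666, 0.746, 0.0], [0.746, 0.666, 0.001], [0.001, 0.001, -1.0]]
force: [1.5, 6.2, -0.7]
gripper_width: 0.17
finger_force: 50.0
```

```bash
python3 step.py 6
```

```text
Fmag 6.03
t 39.35 s 161.2 meas 161.2 Fn 4.88 Ft -3.55 all [4.9, 4.9, 5.8, 3.9] e -0.97 dv -1.65 c 0.67 z 0.1358 dzF 0.2 lag 0.69
[-0.027, 0.001] [-0.027, -0.0] [-0.027, -0.0] [-0.027, -0.001] [-0.027, -0.004] [-0.026, -0.004] [-0.027, -0.005] [-0.026, -0.005]
```

```bash
bash redo.sh 5 0.35
```

```text
Fmag 5.38
t 39.50 s 161.2 meas 161.2 Fn 4.45 Ft -3.02 all [3.9, 5.0, 3.7, 5.2] e -1.07 dv -1.65 c 0.58 z 0.1358 dzF -0.1 lag 0.70
[-0.023, 0.003] [-0.023, 0.003] [-0.022, 0.002] [-0.023, 0.002] [-0.023, -0.002] [-0.022, -0.004] [-0.022, -0.003] [-0.022, -0.004]
```

Call:
{"api": "send_rows", "payload": {
  "commands": [
    {"travel": [-0.023,0.003,0],"roll": 0},
    {"travel": [-0.023,0.003,0],"roll": 0},
    {"travel": [-0.022,0.002,0],"roll": 0},
    {"travel": [-0.023,0.002,0],"roll": 0},
    {"travel": [-0.023,-0.002,0],"roll": 0},
    {"travel": [-0.022,-0.004,0],"roll": 0},
    {"travel": [-0.022,-0.003,0],"roll": 0},
    {"travel": [-0.022,-0.004,0],"roll": 0}
  ]
}}

```text
t: 40.5
tool_pos: [0.6513, -0.0289, 0.1358]
eef_rot: [[-0.666, 0.746, 0.0], [0.746, 0.666, 0.001], [0.0, 0.001, -1.0]]
force: [2.1, 6.3, -1.2]
gripper_width: 0.165
finger_force: 50.0
```

```bash
python3 step.py 8 0.1
```

```text
Fmag 5.73
t 40.65 s 166.2 meas 166.2 Fn 4.78 Ft -3.15 all [4.9, 4.9, 4.9, 4.4] e -0.51 dv -1.73 c 1.22 z 0.1358 dzF -0.1 lag 0.31
[-0.036, -0.004] [-0.037, -0.004] [-0.036, -0.005] [-0.036, -0.006] [-0.035, -0.01] [-0.035, -0.011] [-0.034, -0.012] [-0.035, -0.012]
```

```bash
python3 - <<'E'
t=open('step.py').read()
t=t.replace("cc=c\n","h=st['hist'];st.setdefault('ch',[]).append([sm,c]);q=st['ch'];cc=c\nif len(q)>1 and q[-1][0]-q[-2][0]>1: cc=c+float(np.clip(.55*(q[-1][1]-q[-2][1])/(q[-1][0]-q[-2][0])*ds,-.4,.4))\n")
t=t.replace("cc=c+float(sys.argv[2])","cc=c+float(sys.argv[2]);")
open('step.py','w').write(t)
E
bash redo.sh 7 0.3
```

```text
Fmag 5.32
t 40.80 s 166.2 meas 166.2 Fn 4.70 Ft -2.49 all [4.4, 5.2, 4.4, 4.8] e -0.53 dv -1.73 c 1.20 z 0.1358 dzF -0.0 lag 0.30
[-0.032, -0.001] [-0.033, -0.002] [-0.032, -0.002] [-0.032, -0.004] [-0.031, -0.008] [-0.031, -0.009] [-0.03, -0.01] [-0.03, -0.01]
```

Call:
{"api": "send_rows", "payload": {
  "commands": [
    {"travel": [-0.032,-0.001,0],"roll": 0},
    {"travel": [-0.033,-0.002,0],"roll": 0},
    {"travel": [-0.032,-0.002,0],"roll": 0},
    {"travel": [-0.032,-0.004,0],"roll": 0},
    {"travel": [-0.031,-0.008,0],"roll": 0},
    {"travel": [-0.031,-0.009,0],"roll": 0},
    {"travel": [-0.03,-0.01,0],"roll": 0},
    {"travel": [-0.03,-0.01,0],"roll": 0}
  ]
}}

```text
t: 41.8
tool_pos: [0.6552, -0.0357, 0.1358]
eef_rot: [[-0.666, 0.746, 0.0], [0.746, 0.666, 0.0], [-0.0, 0.0, -1.0]]
force: [2.8, 5.4, -1.1]
gripper_width: 0.171
finger_force: 50.0
```

```bash
python3 step.py 8
```

```text
Fmag 5.49
t 41.95 s 173.2 meas 173.2 Fn 4.45 Ft -3.22 all [4.4, 4.2, 4.3, 4.8] e -0.01 dv -1.73 c 1.72 z 0.1358 dzF -0.0 lag 0.18
[-0.037, -0.008] [-0.036, -0.01] [-0.035, -0.01] [-0.036, -0.011] [-0.034, -0.016] [-0.033, -0.016] [-0.032, -0.018] [-0.033, -0.018]
```

Call:
{"api": "send_rows", "payload": {
  "commands": [
    {"travel": [-0.037,-0.008,0],"roll": 0},
    {"travel": [-0.036,-0.01,0],"roll": 0},
    {"travel": [-0.035,-0.01,0],"roll": 0},
    {"travel": [-0.036,-0.011,0],"roll": 0},
    {"travel": [-0.034,-0.016,0],"roll": 0},
    {"travel": [-0.033,-0.016,0],"roll": 0},
    {"travel": [-0.032,-0.018,0],"roll": 0},
    {"travel": [-0.033,-0.018,0],"roll": 0}
  ]
}}

```text
t: 42.95
tool_pos: [0.6582, -0.0442, 0.1357]
eef_rot: [[-0.666, 0.746, -0.0], [0.746, 0.666, -0.0], [-0.0, -0.0, -1.0]]
force: [1.9, 1.3, -1.1]
gripper_width: 0.167
finger_force: 50.0
```

```bash
python3 step.py 8.5
```

```text
Fmag 2.01
t 43.10 s 181.2 meas 181.2 Fn 1.87 Ft -0.75 all [1.9, 1.0, 3.1, 1.4] e 0.05 dv -1.62 c 1.67 z 0.1358 dzF -0.2 lag 0.19
[-0.032, -0.023] [-0.031, -0.024] [-0.031, -0.025] [-0.03, -0.025] [-0.031, -0.024] [-0.031, -0.024] [-0.03, -0.025] [-0.03, -0.026]
```

Call:
{"api": "send_rows", "payload": {
  "commands": [
    {"travel": [-0.032,-0.026,0],"roll": 0},
    {"travel": [-0.031,-0.026,0],"roll": 0},
    {"travel": [-0.031,-0.024,0],"roll": 0},
    {"travel": [-0.03,-0.023,0],"roll": 0},
    {"travel": [-0.031,-0.023,0],"roll": 0},
    {"travel": [-0.031,-0.024,0],"roll": 0},
    {"travel": [-0.03,-0.025,0],"roll": 0},
    {"travel": [-0.03,-0.025,0],"roll": 0}
  ]
}}

```text
t: 44.1
tool_pos: [0.659, -0.0534, 0.1359]
eef_rot: [[-0.666, 0.746, 0.001], [0.746, 0.666, 0.0], [-0.0, 0.001, -1.0]]
force: [4.7, 2.3, -1.4]
gripper_width: 0.168
finger_force: 50.0
```

```bash
python3 step.py 9
```

```text
Fmag 4.34
t 44.25 s 189.7 meas 189.7 Fn 4.03 Ft -1.61 all [4.5, 3.0, 4.7, 4.0] e 0.34 dv -1.43 c 1.77 z 0.1359 dzF 0.5 lag 0.28
[-0.032, -0.027] [-0.031, -0.029] [-0.03, -0.029] [-0.029, -0.03] [-0.027, -0.032] [-0.026, -0.032] [-0.026, -0.034] [-0.024, -0.034]
```

Call:
{"api": "send_rows", "payload": {
  "commands": [
    {"travel": [-0.032,-0.027,0],"roll": 0},
    {"travel": [-0.031,-0.029,0],"roll": 0},
    {"travel": [-0.03,-0.029,0],"roll": 0},
    {"travel": [-0.029,-0.03,0],"roll": 0},
    {"travel": [-0.027,-0.032,0],"roll": 0},
    {"travel": [-0.026,-0.032,0],"roll": 0},
    {"travel": [-0.026,-0.034,0],"roll": 0},
    {"travel": [-0.024,-0.034,0],"roll": 0}
  ]
}}

```text
t: 45.25
tool_pos: [0.6578, -0.0635, 0.1358]
eef_rot: [[-0.666, 0.746, 0.0], [0.746, 0.666, -0.0], [-0.0, 0.0, -1.0]]
force: [5.0, 0.8, -1.3]
gripper_width: 0.169
finger_force: 50.0
```

```bash
python3 step.py 9.5
```

```text
Fmag 4.11
t 45.40 s 198.7 meas 198.7 Fn 4.00 Ft -0.94 all [4.5, 3.1, 3.8, 4.6] e 0.71 dv -1.24 c 1.95 z 0.1358 dzF 0.3 lag 0.27
[-0.026, -0.036] [-0.025, -0.037] [-0.024, -0.037] [-0.023, -0.038] [-0.02, -0.04] [-0.019, -0.041] [-0.018, -0.041] [-0.016, -0.041]
```

Call:
{"api": "send_rows", "payload": {
  "commands": [
    {"travel": [-0.026,-0.036,0],"roll": 0},
    {"travel": [-0.025,-0.037,0],"roll": 0},
    {"travel": [-0.024,-0.037,0],"roll": 0},
    {"travel": [-0.023,-0.038,0],"roll": 0},
    {"travel": [-0.02,-0.04,0],"roll": 0},
    {"travel": [-0.019,-0.041,0],"roll": 0},
    {"travel": [-0.018,-0.041,0],"roll": 0},
    {"travel": [-0.016,-0.041,0],"roll": 0}
  ]
}}

```text
t: 46.4
tool_pos: [0.6541, -0.0736, 0.1357]
eef_rot: [[-0.666, 0.746, -0.0], [0.746, 0.666, -0.0], [0.0, -0.0, -1.0]]
force: [4.8, -0.2, -1.7]
gripper_width: 0.17
finger_force: 50.0
```

```bash
python3 step.py 9.5
```

```text
Fmag 3.22
t 46.55 s 208.2 meas 208.2 Fn 2.99 Ft -1.20 all [4.2, 2.6, 2.1, 3.0] e 0.82 dv -1.12 c 1.93 z 0.1357 dzF -0.1 lag 0.26
[-0.014, -0.042] [-0.013, -0.043] [-0.011, -0.043] [-0.01, -0.044] [-0.01, -0.044] [-0.008, -0.043] [-0.007, -0.044] [-0.006, -0.044]
```

Call:
{"api": "send_rows", "payload": {
  "commands": [
    {"travel": [-0.014,-0.042,0],"roll": 0},
    {"travel": [-0.013,-0.043,0],"roll": 0},
    {"travel": [-0.011,-0.043,0],"roll": 0},
    {"travel": [-0.01,-0.044,0],"roll": 0},
    {"travel": [-0.01,-0.044,0],"roll": 0},
    {"travel": [-0.008,-0.043,0],"roll": 0},
    {"travel": [-0.007,-0.044,0],"roll": 0},
    {"travel": [-0.006,-0.044,0],"roll": 0}
  ]
}}

```text
t: 47.55
tool_pos: [0.6479, -0.0823, 0.1357]
eef_rot: [[-0.666, 0.746, -0.0], [0.746, 0.666, -0.0], [-0.0, -0.0, -1.0]]
force: [4.5, -1.1, -1.3]
gripper_width: 0.168
finger_force: 50.0
```

```bash
python3 step.py 9.5
```

```text
Fmag 3.37
t 47.70 s 217.7 meas 217.7 Fn 3.31 Ft -0.67 all [4.1, 2.9, 2.4, 3.9] e 0.79 dv -1.10 c 1.89 z 0.1357 dzF 0.3 lag 0.25
[-0.004, -0.044] [-0.002, -0.045] [-0.001, -0.045] [-0.0, -0.044] [0.001, -0.045] [0.002, -0.044] [0.003, -0.044] [0.005, -0.045]
```

Call:
{"api": "send_rows", "payload": {
  "commands": [
    {"travel": [-0.004,-0.044,0],"roll": 0},
    {"travel": [-0.002,-0.045,0],"roll": 0},
    {"travel": [-0.001,-0.045,0],"roll": 0},
    {"travel": [0,-0.044,0],"roll": 0},
    {"travel": [0.001,-0.045,0],"roll": 0},
    {"travel": [0.002,-0.044,0],"roll": 0},
    {"travel": [0.003,-0.044,0],"roll": 0},
    {"travel": [0.005,-0.045,0],"roll": 0}
  ]
}}

```text
t: 48.7
tool_pos: [0.6398, -0.0893, 0.1357]
eef_rot: [[-0.666, 0.746, -0.0], [0.746, 0.666, -0.0], [0.0, -0.0, -1.0]]
force: [3.3, -1.0, -1.1]
gripper_width: 0.168
finger_force: 50.0
```

```bash
python3 step.py 9.5
```

```text
Fmag 3.1
t 48.85 s 227.2 meas 227.2 Fn 2.97 Ft -0.90 all [2.7, 3.3, 2.7, 3.2] e 0.64 dv -1.10 c 1.74 z 0.1357 dzF 0.4 lag 0.26
[0.008, -0.044] [0.009, -0.043] [0.01, -0.043] [0.011, -0.043] [0.011, -0.043] [0.012, -0.043] [0.014, -0.042] [0.014, -0.042]
```

Call:
{"api": "send_rows", "payload": {
  "commands": [
    {"travel": [0.008,-0.044,0],"roll": 0},
    {"travel": [0.009,-0.043,0],"roll": 0},
    {"travel": [0.01,-0.043,0],"roll": 0},
    {"travel": [0.011,-0.043,0],"roll": 0},
    {"travel": [0.011,-0.043,0],"roll": 0},
    {"travel": [0.012,-0.043,0],"roll": 0},
    {"travel": [0.014,-0.042,0],"roll": 0},
    {"travel": [0.014,-0.042,0],"roll": 0}
  ]
}}

```text
t: 49.85
tool_pos: [0.6303, -0.0941, 0.1357]
eef_rot: [[-0.666, 0.746, -0.0], [0.746, 0.666, 0.0], [0.0, -0.0, -1.0]]
force: [1.9, -1.9, -0.9]
gripper_width: 0.17
finger_force: 50.0
```

```bash
python3 step.py 9
```

```text
Fmag 2.1
t 50.00 s 236.7 meas 236.7 Fn 2.09 Ft -0.18 all [2.5, 1.6, 2.4, 1.9] e 0.31 dv -1.03 c 1.34 z 0.1357 dzF 0.4 lag 0.26
[0.019, -0.037] [0.02, -0.037] [0.021, -0.037] [0.021, -0.036] [0.019, -0.037] [0.02, -0.037] [0.02, -0.036] [0.02, -0.034]
```

```bash
bash redo.sh 8.5 -0.4
```

```text
Fmag 2.36
t 50.15 s 236.7 meas 236.7 Fn 2.05 Ft 1.15 all [1.9, 2.0, 1.9, 2.5] e 0.30 dv -1.03 c 1.33 z 0.1357 dzF 1.4 lag 0.22
[0.019, -0.034] [0.021, -0.034] [0.021, -0.034] [0.022, -0.033] [0.018, -0.035] [0.018, -0.035] [0.019, -0.034] [0.019, -0.033]
```

Call:
{"api": "send_rows", "payload": {
  "commands": [
    {"travel": [0.019,-0.034,0],"roll": 0},
    {"travel": [0.021,-0.034,0],"roll": 0},
    {"travel": [0.021,-0.034,0],"roll": 0},
    {"travel": [0.022,-0.033,0],"roll": 0},
    {"travel": [0.018,-0.035,0],"roll": 0},
    {"travel": [0.018,-0.035,0],"roll": 0},
    {"travel": [0.019,-0.034,0],"roll": 0},
    {"travel": [0.019,-0.033,0],"roll": 0}
  ]
}}

```text
t: 51.15
tool_pos: [0.6213, -0.0961, 0.1359]
eef_rot: [[-0.666, 0.746, 0.0], [0.746, 0.666, -0.0], [-0.0, 0.0, -1.0]]
force: [3.2, -3.0, -1.0]
gripper_width: 0.165
finger_force: 50.0
```

```bash
python3 step.py 8 -0.4
```

```text
Fmag 4.88
t 51.30 s 245.2 meas 245.2 Fn 4.52 Ft -1.85 all [3.6, 4.1, 5.6, 4.8] e 0.34 dv -0.83 c 1.17 z 0.1358 dzF 0.6 lag 0.18
[0.018, -0.028] [0.018, -0.028] [0.018, -0.029] [0.018, -0.028] [0.017, -0.029] [0.017, -0.029] [0.016, -0.029] [0.017, -0.029]
```

Call:
{"api": "send_rows", "payload": {
  "commands": [
    {"travel": [0.018,-0.028,0],"roll": 0},
    {"travel": [0.018,-0.028,0],"roll": 0},
    {"travel": [0.018,-0.029,0],"roll": 0},
    {"travel": [0.018,-0.028,0],"roll": 0},
    {"travel": [0.017,-0.029,0],"roll": 0},
    {"travel": [0.017,-0.029,0],"roll": 0},
    {"travel": [0.016,-0.029,0],"roll": 0},
    {"travel": [0.017,-0.029,0],"roll": 0}
  ]
}}

```text
t: 52.3
tool_pos: [0.6135, -0.0975, 0.1358]
eef_rot: [[-0.666, 0.746, 0.0], [0.746, 0.666, -0.0], [-0.0, 0.0, -1.0]]
force: [4.1, -4.4, -1.4]
gripper_width: 0.168
finger_force: 50.0
```

```bash
python3 step.py 1
python3 - <<'E'
from plan import *
o=get_obs();R=np.array(o['eef_rot']);p=o['tool_pos']
print(p,'out 1mm units',R.T@np.r_[G@[0,-1],0]*.001/.03)
tgt=np.array([.4630,-.2651,.165]);out=p+np.r_[G@[0,-.02],0]
print('after out20mm to stand',R.T@(tgt-out)/.03)
E
```

```text
Fmag 5.41
t 52.45 s 253.2 meas 253.2 Fn 4.93 Ft -2.22 all [5.0, 4.5, 5.5, 4.7] e 0.62 dv -0.47 c 1.09 z 0.1358 dzF 0.2 lag 0.08
[-0.001, -0.004] [-0.0, -0.005] [-0.001, -0.004] [-0.001, -0.005] [0.002, -0.003] [0.002, -0.003] [0.001, -0.003] [0.002, -0.003] [ 0.61334847 -0.09750353  0.1357691 ] out 1mm units [-2.80782773e-02 -1.79644493e-02  4.06784056e-06]
after out20mm to stand [-0.26782386 -7.09986373 -0.97391798]
```

Call:
{"api": "send_rows", "payload": {
  "commands": [
    {"travel": [-0.28,-0.18,0],"roll": 0},
    {"travel": [-0.28,-0.18,-0.2],"roll": 0},
    {"travel": [-0.02,-0.6,-0.4],"roll": 0},
    {"travel": [-0.03,-0.9,-0.37],"roll": 0},
    {"travel": [-0.04,-0.9,0],"roll": 0},
    {"travel": [-0.04,-0.9,0],"roll": 0},
    {"travel": [-0.04,-0.9,0],"roll": 0},
    {"travel": [-0.04,-0.9,0],"roll": 0}
  ]
}}

```text
t: 53.45
tool_pos: [0.5052, -0.2248, 0.1658]
eef_rot: [[-0.666, 0.746, 0.001], [0.746, 0.666, -0.0], [-0.001, 0.0, -1.0]]
force: [-0.5, -0.4, -0.8]
gripper_width: 0.172
finger_force: 50.0
```

Call:
{"api": "send_rows", "payload": {
  "commands": [
    {"travel": [-0.02,-0.8,0],"roll": 0},
    {"travel": [-0.02,-0.6,0],"roll": 0},
    {"travel": [-0.02,-0.4,0],"roll": 0},
    {"travel": [0,-0.2,0],"roll": 0},
    {"travel": [0,0,0],"roll": 0},
    {"travel": [0,0,0],"roll": 0},
    {"travel": [0,0,0],"roll": 0},
    {"travel": [0,0,0],"roll": 0}
  ]
}}

```text
t: 54.45
tool_pos: [0.4632, -0.2649, 0.1648]
eef_rot: [[-0.666, 0.746, -0.0], [0.746, 0.666, 0.0], [0.0, -0.0, -1.0]]
force: [0.8, 0.7, -0.6]
gripper_width: 0.171
finger_force: 50.0
```

Run:
```python
from see import *
o=get_obs();R=np.array(o['eef_rot']);p=o['tool_pos']
print(o['t'],p,o['force'],(R.T@(np.array([.4630,-.2651,.0908])-p)/.03).round(3))
q=get_image('side');c=q['img'][200:350,210:380];cv2.imwrite('pics/s5.png',cv2.resize(c,None,fx=4,fy=4,interpolation=cv2.INTER_CUBIC)[:,:,::-1])
```

```text
54.45 [ 0.46317453 -0.26487939  0.16481247] [ 0.7704033   0.69937015 -0.58178712] [-2.000e-03 -9.000e-03  2.467e+00]
```

View pics/s5.png

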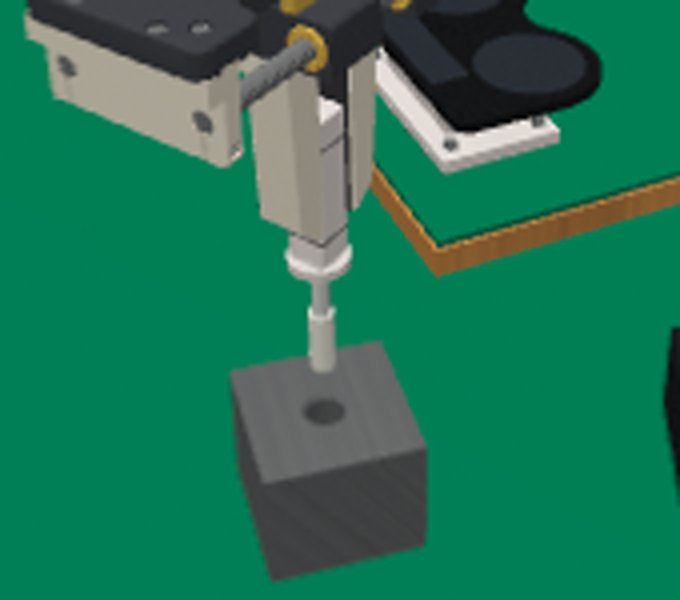

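The stylus hangs upright, with its tip at (322,370) straight above the hole at (325,411). Lowering it now.

Call:
{"api": "send_rows", "payload": {
  "commands": [
    {"travel": [-0.002,-0.009,0.3],"roll": 0},
    {"travel": [0,0,0.4],"roll": 0},
    {"travel": [0,0,0.4],"roll": 0},
    {"travel": [0,0,0.4],"roll": 0},
    {"travel": [0,0,0.4],"roll": 0},
    {"travel": [0,0,0.3],"roll": 0},
    {"travel": [0,0,0.15],"roll": 0},
    {"travel": [0,0,0.05],"roll": 0}
  ]
}}

```text
t: 55.5
tool_pos: [0.4629, -0.2653, 0.0927]
eef_rot: [[-0.666, 0.746, -0.0], [0.746, 0.666, 0.0], [0.0, -0.0, -1.0]]
force: [0.5, -0.2, -0.8]
gripper_width: 0.169
finger_force: 50.0
```

Call:
{"api": "send_rows", "payload": {
  "commands": [
    {"travel": [0,0,0.02],"roll": 0},
    {"travel": [0,0,0.02],"roll": 0},
    {"travel": [0,0,0.02],"roll": 0},
    {"travel": [0,0,0.01],"roll": 0},
    {"travel": [0,0,0],"roll": 0},
    {"travel": [0,0,0],"roll": 0},
    {"travel": [0,0,0],"roll": 0},
    {"travel": [0,0,0],"roll": 0}
  ]
}}

```text
t: 56.5
tool_pos: [0.4629, -0.2653, 0.0908]
eef_rot: [[-0.666, 0.746, 0.0], [0.746, 0.666, -0.0], [-0.0, 0.0, -1.0]]
force: [0.9, 0.0, -0.4]
gripper_width: 0.166
finger_force: 50.0
```

Inserted without resistance and back at the pick height. I'll open the jaw partly so it releases and the stylus settles, then retract straight up.

Call:
{"api": "send_rows", "payload": {
  "commands": [
    {"travel": [0,0,0],"roll": 0},
    {"travel": [0,0,0],"roll": 0},
    {"travel": [0,0,0],"roll": 0},
    {"travel": [0,0,0],"roll": 0},
    {"travel": [0,0,0],"roll": 0},
    {"travel": [0,0,0],"roll": 0},
    {"travel": [0,0,0],"roll": 0},
    {"travel": [0,0,0],"roll": 0}
  ],
  "jaw": 0
}}

```text
t: 57.5
tool_pos: [0.4628, -0.2653, 0.0908]
eef_rot: [[-0.666, 0.746, 0.0], [0.746, 0.666, 0.0], [0.0, 0.0, -1.0]]
force: [-0.3, -1.2, -0.5]
gripper_width: 0.501
finger_force: 0.0
```

Call:
{"api": "send_rows", "payload": {
  "commands": [
    {"travel": [0,0,-0.3],"roll": 0},
    {"travel": [0,0,-0.7],"roll": 0},
    {"travel": [0,0,-0.9],"roll": 0},
    {"travel": [0,0,-0.9],"roll": 0},
    {"travel": [0,0,-0.9],"roll": 0},
    {"travel": [0,0,-0.5],"roll": 0},
    {"travel": [0,0,-0.2],"roll": 0},
    {"travel": [0,0,0],"roll": 0}
  ]
}}

```text
t: 58.5
tool_pos: [0.4628, -0.2653, 0.2226]
eef_rot: [[-0.666, 0.746, -0.0], [0.746, 0.666, 0.0], [0.0, -0.0, -1.0]]
force: [-0.1, -0.5, -0.6]
gripper_width: 0.498
finger_force: 0.0
```

Run:
```python
from see import *
q=get_image('side');c=q['img'][200:350,210:380];cv2.imwrite('pics/s6.png',cv2.resize(c,None,fx=4,fy=4,interpolation=cv2.INTER_CUBIC)[:,:,::-1])
W=cloud(q);m=(np.hypot(W[:,0]-.463,W[:,1]+.264)<.012)&(W[:,2]<.14)&(W[:,2]>.1);print(m.sum(),W[m][:,2].max(),get_obs()['t'],get_obs()['tool_pos'])
```

```text
225 0.12435196664036335 58.55 [ 0.46267282 -0.26519775  0.22204286]
```

View pics/s6.png

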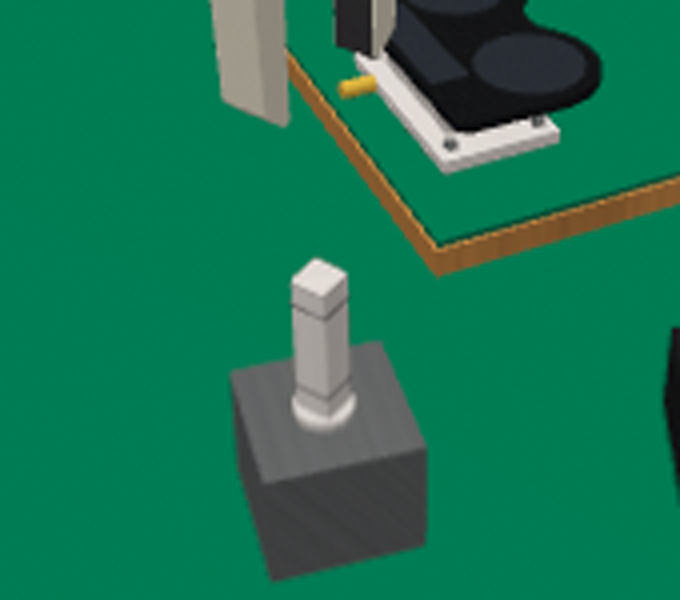

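The stylus stands upright with its collar resting on the block at (324,408), and the gripper is clear of it.

```bash
python3 -c "
from rig import *
print(job_done())"
```

```text
the job is handed in; nothing more can be done
None
```

I drew the stylus over the whole edge in one pass, put it back upright and fully down in its stand, and handed the job in at about 59 s; measured force stayed under 8 N, but contact nearly faded (about 0.3 N) for a few millimetres just past the dip, so a brief lift-off there can't be ruled out.

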